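# Put the leftover walnuts away

## Task

Clear up after the nut cracking: swing the lid of the wide canister right open, take the two-section dish by its handle and tip only the side with the whole walnuts out into that canister, keeping the empty half shells in their own side, then stand the dish back on the chopping board. Put the whole walnuts that lie on the serving tray into the canister too, and at the end press its lid fully shut; leave the two narrow canisters shut and the nutcracker and the mug where they are.

Things in the scene. Friction and masses are not known exactly. Their poses are not given: they have to be found in the camera images.
- canister: Fixed wooden stand (160 x 376 mm) with three clear flip-lid canisters in a row. Origin: on the worktop under the centre of the WIDE canister, the one for walnuts. x runs from its front to its hinge side, y along the row, z up. The two narrow ones (80 mm wide, same depth and height, pasta and biscuits in them) are centred 132 and 230 mm along +y.
- canister_mouth (a point): Centre of the wide canister's mouth, at rim height, 100 mm above the worktop; axes as canister. The canister is 130 (x) by 160 (y) mm outside with 4 mm walls, so the mouth is 122 x 152 mm; the inner floor is 88 mm below.
- lid (a joint): Hinged lid of the wide canister, rad: 0 shut, 1.9 fully open (leaning back past upright). Stiff hinge: it stays at whatever angle it is left and moves with 1 to 2 N at the tab. No catch. Plate 132 x 160 x 6 mm.
- lid_hinge (a point): Middle of the hinge line of the wide canister's lid, on its back (+x) rim, 100 mm above the worktop; the line runs along the canister's y.
- lid_tab (a point): Centre of the thumb tab of the wide canister's lid, 146 mm from the hinge line, 4 mm above the lid's underside. Tab 20 mm wide (along the hinge direction), 8 mm thick, sticking out 29 mm beyond the lid plate's front edge over free space: it can be pinched by its two sides from above. Moves with the lid, upward and back as it opens.
- lid_mid (a joint): Lid of the middle, narrow canister, rad; 0 shut. To stay shut.
- lid_end (a joint): Lid of the end, narrow canister, rad; 0 shut. To stay shut.
- board: Fixed light wooden chopping board, 260 mm (x) by 250 mm (y), 12 mm thick, with a short handle tongue (50 x 70 mm) beyond its -x edge. Origin on the worktop under its centre.
- dish_floor (a point): Centre of the underside of the two-section white ceramic dish (loose, 0.38 kg). x along its length, z up out of it. 229 mm long, 82 mm wide (y), rim 33 mm high, foot 138 x 82 mm, floor 6 mm thick. A divider at x = 0 (6 mm thick, 40 mm high) makes two sections; at the start the whole walnuts lie in the +x section, the half shells in the -x section.
- dish_grip (a point): Grip point on the dish's upright handle, 76 mm above the dish's underside, over its middle; axes as dish_floor. The handle is a flat dark wooden plate standing on the divider: 12 mm thick along x (grip it across this), 44 mm long along y, from 36 to 96 mm above the underside.
- dish_pour (a point): Middle of the rim at the dish's walnut end, 112 mm from the middle along the dish's +x and 33 mm above its underside. Side walls are upright; the end walls slope outward, about 35 degrees to the floor, from 70 mm from the middle (floor) to 109 mm (rim): walnuts roll out over the end at a tilt of 50 to 65 degrees; things in the other section then lie against the divider.
- tray: Fixed white serving tray between the board and the canisters, 280 mm (x) by 130 mm (y), floor 4 mm above the worktop, rim 5 mm thick, 15 mm above the worktop. Origin on the worktop under its centre.
- walnut1_c (a point): Centre of a whole walnut in its shell, round and brown, 32 mm in diameter and 34 mm long, 14 g; at the start in the dish. Two to four of these are present.
- walnut2_c (a point): Centre of a whole walnut in its shell, round and brown, 32 mm in diameter and 34 mm long, 14 g; at the start in the dish. Two to four of these are present.
- walnut3_c (a point): Centre of a whole walnut in its shell, round and brown, 32 mm in diameter and 34 mm long, 14 g; at the start in the dish. Two to four of these are present.
- walnut4_c (a point): Centre of a whole walnut in its shell, round and brown, 32 mm in diameter and 34 mm long, 14 g; at the start in the dish. Two to four of these are present.
- stray1_c (a point): Centre of a stray whole walnut, the same kind (32 mm across, 34 mm long, 14 g), at the start on the serving tray. Two or three are present.
- stray2_c (a point): Centre of a stray whole walnut, the same kind (32 mm across, 34 mm long, 14 g), at the start on the serving tray. Two or three are present.
- stray3_c (a point): Centre of a stray whole walnut, the same kind (32 mm across, 34 mm long, 14 g), at the start on the serving tray. Two or three are present.
- half1_c (a point): Centre (half-way up) of an empty half walnut shell, a brown hollow cup 32 mm across and 16 mm high, 10 g; at the start in the dish, hollow side up. Two or three are present.
- half2_c (a point): Centre (half-way up) of an empty half walnut shell, a brown hollow cup 32 mm across and 16 mm high, 10 g; at the start in the dish, hollow side up. Two or three are present.
- half3_c (a point): Centre (half-way up) of an empty half walnut shell, a brown hollow cup 32 mm across and 16 mm high, 10 g; at the start in the dish, hollow side up. Two or three are present.
- nutcracker: Steel nutcracker, two legs in a narrow V, 160 mm long, 12 mm high, lying on the worktop in front of the canisters; origin on its underside. A bystander.
- mug: Blue mug, 82 mm across, 92 mm high, beyond the chopping board; origin under its centre. A bystander.

How it is judged:
By the outcome, as a careful person would: the job done as asked, in the order asked, and still so for the second after the job is handed in, with the robot touching nothing.
Of walnut1, walnut2, walnut3, walnut4 only 2 to 4 are there at a start; the rules pass over those that are not, and their reading is None.
Of stray1, stray2, stray3 only 2 to 3 are there at a start; the rules pass over those that are not, and their reading is None.
Of half1, half2, half3 only 2 to 3 are there at a start; the rules pass over those that are not, and their reading is None.
At some moment in a run one of stray1, stray2, stray3 may be knocked a few centimetres aside while the robot is not near it.
It also fails if it takes over 210 s, if anything falls off the work surface, if the arm or the gripper's body presses on something with over 40 N, if the wrist force passes 120 N, or if a joint passes its speed limit or range.

## Robot

A 6-joint arm with a two-finger parallel gripper is mounted at the origin on the work surface. World frame = base frame: x ahead of the robot, y to its left, z up, the work surface at z = 0. Lengths are in m, angles in degrees, forces in N, time in s.
With the tool pointing down it reaches from about 0.3 to 0.75 m from the base axis. Payload 8.5 kg.
Tool frame: the origin (TCP) lies on the centre line of the jaws, within the pads' length; the fingertips stand 19 mm ahead of it and the grasp point (between the pads) is the TCP (env.tcp_to_tips is the z of the fingertips in the tool frame, in m); z points along the fingers, y is the line along which they close (so a half turn about z gives the same grasp; the last joint's range is limited). The gripper opens to 85 mm and grips with 20 to 120 N. Pads are 22 mm wide; open, the fingers measure 114 mm over their backs; the gripper's body (76 mm by 85 mm) begins 54 mm behind the grasp point. The pads swing forward as they close: fully open they stand 13 mm farther back than shut.
Start: joints at [-88.826, 21.807, 74.336, -0, 83.858, -12.336], TCP at [0.128, -0.535, 0.25] pointing down, gripper open.
Joint ranges: [-178.18, 178.18], [-50.72, 133.34], [12.68, 142.11], [-81.47, 261.47], [9.98, 163.14], [-165.26, 165.26]. Speed limits (degrees/s): [136.94, 136.94, 180, 180, 180, 180].

## Interface

Orientations are given as a 3x3 rotation matrix whose columns are the frame's x, y, z axes.
In Python, from rig import env gives the robot as it stands.
- The arm moves only by the tool servo_tool, never from a script. Its argument "steps" is a list of rows, each an object of numbers: "tx", "ty", "tz": the shift along the world's x, y, z in cm; "yaw": the turn about the world's z in degrees; "claw": the finger opening in cm, from 0 to 8.54. In form: [{"tx": .., "ty": .., "tz": .., "yaw": .., "claw": ..}, ...]. A call has 1 to 20 rows; each row shifts and turns the commanded pose from where the row before left it; what a row does not reach is not made up. A row lasts 1/10 s, in which the tool goes at most 50 mm and 8.59 degrees, less where a joint would pass 70% of its speed; a pose out of reach is approached as far as the arm can. A call with a gripper value outside its range is refused whole. The fingers move at their own pace and stop on an object; "newtons" is the grip in N (left out, the last holds). Time passes only in rows, so rows that do not move let the fingers close. It gives the time, the measured TCP pose, the force, the opening and the grip force at its end, in the units of the state.
- env.observe(): the state, without advancing time (a new reading comes with each control period).
- env.get_image(name): name is "side" or "top"; returns (picture, depth): 420x560x3 uint8, red, green, blue; 420x560 float32, m along the optical axis (not along the pixel's ray), 0 where there is no reading.
- env.camera_model(name): a dict with "fovy" (degrees; the focal length in pixels is half the picture's height over the tangent of half this angle, whatever the lens; pixels are square), "cx", "cy" (the principal point, pixels), "T" (4x4, takes a point from camera to world coordinates). Camera axes: x right, y down, z forward; pixel columns grow to the right and rows downward; lengths in m; the calibration is good to about 2 mm. A picture is of the moment at which its call begins. camera_model takes no time and is no camera call.
- env.close_job(): hands the job in; it is judged then, once.
The state is a dict: "time_s": time; "q": joint angles; "qvel": joint speeds; "joint_efforts": joint torques, N m; "position": TCP position; "tool_rot": TCP orientation; "ft_force": force on the tool from outside, world axes, zero at the start; "wrist_torque": the same for the moment, N m; "grip_width": finger opening in m; "gripper_force": force on a finger pad.
Only numpy, scipy, OpenCV 4.12 (cv2) and the standard library are available. Lean on these libraries where they do the work, as an engineer would, in place of code of your own. Each camera call takes 0.05 s, during which the arm holds its last target. There are 200 camera calls.

## Working session

There is one attempt and no reset: what is moved stays moved. The work goes in short steps, Python scripts to look and compute and a tool call to move; the robot and the scene stay as the last step left them, time stands still between calls to the robot, and variables do not carry over. Pictures are saved under pics/ and viewed, at most 14 in all, crops included, and the job is handed in when it is done.

Besides the shell and the picture viewer there is one more tool, called after "Request:" by a JSON object that holds its "api" and its "payload". servo_tool: Moves the arm, as the interface text tells. Its arguments: {"type":"object","properties":{"steps":{"type":"array"},"newtons":{"type":"number"}},"required":["steps"]}

```bash
mkdir -p pics; cat > h.py <<'E'
from rig import env
import numpy as np, cv2
def cam(n):
    m=env.camera_model(n); f=210/np.tan(np.radians(m["fovy"])/2); return f,m["cx"],m["cy"],np.array(m["T"])
def shot(n,fn=None):
    im,d=env.get_image(n)
    if fn: cv2.imwrite("pics/"+fn,im[:,:,::-1])
    return im,d
def cloud(n,d):
    f,cx,cy,T=cam(n); v,u=np.mgrid[:420,:560]
    P=np.stack([(u-cx)/f*d,(v-cy)/f*d,d],-1); return P@T[:3,:3].T+T[:3,3]
def ray(n,u,v,z):
    f,cx,cy,T=cam(n); r=T[:3,:3]@np.array([(u-cx)/f,(v-cy)/f,1]); o=T[:3,3]; return o+r*(z-o[2])/r[2]
def proj(n,p):
    f,cx,cy,T=cam(n); c=T[:3,:3].T@(np.asarray(p)-T[:3,3]); return c[:2]/c[2]*f+[cx,cy]
E
python3 - <<'E'
from h import *
for n in("top","side"):
    im,d=shot(n,n+"0.png"); np.savez(n+"0.npz",im=im,d=d); print(n,cam(n))
s=env.observe(); print(s["position"],s["tool_rot"],s["grip_width"],s["time_s"])
E
```

```text
top (np.float64(415.06625516916586), 284.540695752511, 209.73516903346692, array([[-0.00524643, -0.9971399 ,  0.07539556,  0.4831171 ],
       [-0.99998125,  0.00546969,  0.00275504,  0.01484281],
       [-0.00315955, -0.0753797 , -0.9971499 ,  1.09622016],
       [ 0.        ,  0.        ,  0.        ,  1.        ]]))
side (np.float64(473.9564713157748), 281.61284655720664, 213.5226842480274, array([[-0.84955665, -0.35943998,  0.38607824,  0.00282731],
       [-0.52723089,  0.60186324, -0.59982349,  0.8882429 ],
       [-0.01676575, -0.71313641, -0.70082478,  1.09528978],
       [ 0.        ,  0.        ,  0.        ,  1.        ]]))
[ 0.12847613 -0.53455799  0.24980124] [[ 9.72330889e-01  2.33607883e-01 -1.59959876e-05]
 [ 2.33607725e-01 -9.72330146e-01  1.23207597e-03]
 [ 2.72269278e-04 -1.20172231e-03 -9.99999241e-01]] 0.08545465928402166 0.1
```

View pics/top0.png

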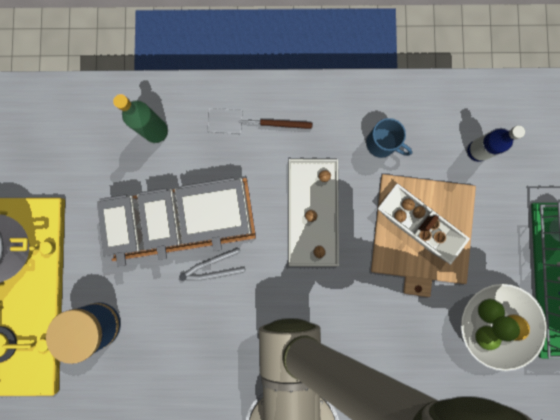

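View pics/side0.png

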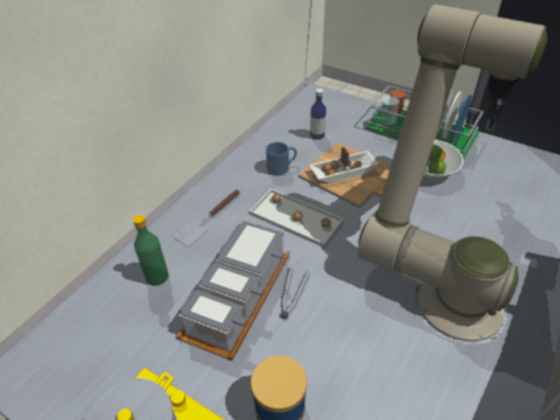

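```bash
python3 - <<'E'
from h import *
im=np.load("top0.npz")["im"]
a=cv2.resize(im[165:285,90:270],None,fx=4,fy=4,interpolation=cv2.INTER_CUBIC)
b=cv2.resize(im[165:305,360:490],None,fx=4,fy=4,interpolation=cv2.INTER_CUBIC)
cv2.imwrite("pics/c1.png",a[:,:,::-1]);cv2.imwrite("pics/c2.png",b[:,:,::-1])
d=np.load("top0.npz")["d"]; P=cloud("top",d); np.save("P0.npy",P)
hsv=cv2.cvtColor(im,cv2.COLOR_RGB2HSV)
for (r0,r1,c0,c1,lo,hi) in [(165,265,105,255,.085,.125)]:
    z=P[r0:r1,c0:c1,2]; m=((z>lo)&(z<hi)).astype(np.uint8)
    n,l,st,ce=cv2.connectedComponentsWithStats(m)
    for i in range(1,n):
        if st[i,4]>100:
            k=l==i; q=P[r0:r1,c0:c1][k]; print(st[i],cv2.minAreaRect(q[:,:2].astype(np.float32)),np.median(q[:,2]))
z=P[165:305,360:490,2];print("dish z>0.09:",P[165:305,360:490][z>.085].mean(0),(z>.085).sum(), z.max())
E
```

```text
[  70   12   75   74 4005] ((0.5460419058799744, 0.19153377413749695), (0.16754044592380524, 0.1647115796804428), 8.553020477294922) 0.1070360781647649
[  32   23   43   72 2143] ((0.5261996984481812, 0.3214554488658905), (0.1681056171655655, 0.0852368101477623), 8.694406509399414) 0.10678159930687559
[   0   29   35   71 1905] ((0.5129478573799133, 0.4136480689048767), (0.16685613989830017, 0.07766158878803253), 7.103797435760498) 0.10684948317568288
dish z>0.09: [ 0.5111151  -0.20847347  0.45427709] 212 1.0962201611005913
```

View pics/c1.png

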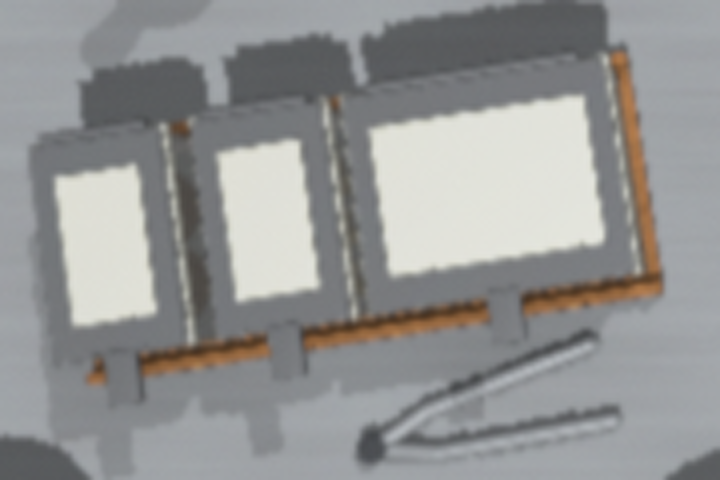

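View pics/c2.png

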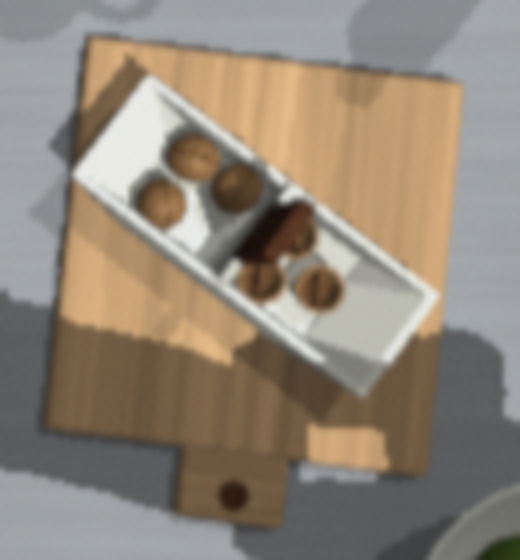

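The top view shows the wide canister at (215,210) with its tab towards the robot at (217,244), and strays at (325,175), (310,215) and (319,251). The dish is at (423,222), with three whole walnuts at its upper-left end and three half shells at its lower-right end.

```bash
python3 - <<'E'
from h import *
P=np.load("P0.npy"); im=np.load("top0.npz")["im"]
print("tab",ray("top",216.75,243.75,.108))
Q=P[165:305,360:490]; z=Q[...,2]; m=(z>.075)&(z<.12); q=Q[m]; print("handle",q.mean(0),m.sum(),q[:,2].max(),cv2.minAreaRect(q[:,:2].astype(np.float32)))
# dish white rim corners (crop px) at z=.045
f=lambda u,v,z:ray("top",u/4+360-.4,v/4+165-.4,z)
c=[f(150,78,.045),f(78,172,.045),f(362,392,.045),f(436,297,.045)]
for p in c: print(p.round(4))
a=(c[0]+c[1])/2;b=(c[2]+c[3])/2; print("dish ctr",(a+b)/2,"len",np.linalg.norm(a-b),"yaw",np.degrees(np.arctan2(*(a-b)[[1,0]])))
hsv=cv2.cvtColor(im,cv2.COLOR_RGB2HSV)[155:270,285:342]
m=cv2.inRange(hsv,(5,90,30),(25,255,255)); n,l,st,ce=cv2.connectedComponentsWithStats(m)
for i in range(1,n):
    if st[i,4]>20: print("stray",st[i,4],ray("top",ce[i,0]+285,ce[i,1]+155,.02).round(4))
print("corners lid",[ray("top",u/4+90-.4,v/4+165-.4,.106).round(4) for u,v in [(345,100),(607,58),(640,278),(362,318)]])
E
```

```text
tab [0.47773306 0.17894505 0.108     ]
handle [ 0.52644068 -0.33017251  0.09979534] 157 0.1109982014730555 ((0.5266563296318054, -0.33274567127227783), (0.013011898845434189, 0.04485395550727844), 51.66884994506836)
[ 0.6266 -0.2696  0.045 ]
[ 0.5667 -0.2224  0.045 ]
[ 0.4271 -0.3975  0.045 ]
[ 0.4864 -0.4462  0.045 ]
dish ctr [ 0.52669991 -0.33392647  0.045     ] len 0.22475192369355318 yaw 51.50601725606609
stray 97 [ 0.6531 -0.0863  0.02  ]
stray 90 [ 0.5493 -0.05    0.02  ]
stray 91 [ 0.4556 -0.0702  0.02  ]
corners lid [array([0.608 , 0.2785, 0.106 ]), array([0.6325, 0.1211, 0.106 ]), array([0.5002, 0.1011, 0.106 ]), array([0.4773, 0.2665, 0.106 ])]
```

Request:
{"api": "servo_tool", "payload": {"newtons": 30, "steps": [{"tx":1.75,"ty":3.57,"tz":-0.15,"yaw":-0.25,"claw":4.5},{"tx":1.75,"ty":3.57,"tz":-0.15,"yaw":-0.25,"claw":4.5},{"tx":1.75,"ty":3.57,"tz":-0.15,"yaw":-0.25,"claw":4.5},{"tx":1.75,"ty":3.57,"tz":-0.15,"yaw":-0.25,"claw":4.5},{"tx":1.75,"ty":3.57,"tz":-0.15,"yaw":-0.25,"claw":4.5},{"tx":1.75,"ty":3.57,"tz":-0.15,"yaw":-0.25,"claw":4.5},{"tx":1.75,"ty":3.57,"tz":-0.15,"yaw":-0.25,"claw":4.5},{"tx":1.75,"ty":3.57,"tz":-0.15,"yaw":-0.25,"claw":4.5},{"tx":1.75,"ty":3.57,"tz":-0.15,"yaw":-0.25,"claw":4.5},{"tx":1.75,"ty":3.57,"tz":-0.15,"yaw":-0.25,"claw":4.5},{"tx":1.75,"ty":3.57,"tz":-0.15,"yaw":-0.25,"claw":4.5},{"tx":1.75,"ty":3.57,"tz":-0.15,"yaw":-0.25,"claw":4.5},{"tx":1.75,"ty":3.57,"tz":-0.15,"yaw":-0.25,"claw":4.5},{"tx":1.75,"ty":3.57,"tz":-0.15,"yaw":-0.25,"claw":4.5},{"tx":1.75,"ty":3.57,"tz":-0.15,"yaw":-0.25,"claw":4.5},{"tx":1.75,"ty":3.57,"tz":-0.15,"yaw":-0.25,"claw":4.5},{"tx":1.75,"ty":3.57,"tz":-0.15,"yaw":-0.25,"claw":4.5},{"tx":1.75,"ty":3.57,"tz":-0.15,"yaw":-0.25,"claw":4.5},{"tx":1.75,"ty":3.57,"tz":-0.15,"yaw":-0.25,"claw":4.5},{"tx":1.75,"ty":3.57,"tz":-0.15,"yaw":-0.25,"claw":4.5}]}}

```text
time_s: 2.1
position: [0.4788, 0.181, 0.22]
tool_rot: [[0.989, 0.148, -0.001], [0.148, -0.989, -0.0], [-0.001, 0.0, -1.0]]
ft_force: [0.3, -0.1, 1.4]
grip_width: 0.0448
gripper_force: 0.0
```

Request:
{"api": "servo_tool", "payload": {"steps": [{"tz":-2.5},{"tz":-2.5},{"tz":-2},{"tz":-1.4},{"tz":-1},{"tz":-1},{"claw":1.5},{"claw":1.5},{"claw":1.5},{"claw":1.5},{"claw":1.5},{"claw":1.5}]}}

```text
invalid input at $.steps[0]: expected keys tx, ty, tz, yaw, claw
```

```bash
python3 - <<'E'
from h import *
import math
# arc steps in tool units (cm), 10 deg each
c,s=math.cos(math.radians(8.5)),math.sin(math.radians(8.5))
f=lambda t:(-14.6*math.cos(t)+.4*math.sin(t),14.6*math.sin(t)+.4*math.cos(t))
for k in range(0,108,6):
    a,b=f(math.radians(k)),f(math.radians(k+6)); dx=b[0]-a[0]; print(k+6,round(dx*c,2),round(dx*s,2),round(b[1]-a[1],2))
E
```

```text
6 0.12 0.02 1.52
12 0.28 0.04 1.5
18 0.43 0.06 1.47
24 0.58 0.09 1.41
30 0.72 0.11 1.34
36 0.86 0.13 1.26
42 0.98 0.15 1.16
48 1.1 0.16 1.05
54 1.2 0.18 0.93
60 1.29 0.19 0.8
66 1.37 0.2 0.66
72 1.43 0.21 0.51
78 1.47 0.22 0.36
84 1.5 0.22 0.2
90 1.51 0.23 0.04
96 1.51 0.23 -0.12
102 1.49 0.22 -0.28
108 1.45 0.22 -0.44
```

All keys needed.

Request:
{"api": "servo_tool", "payload": {"steps": [{"tx":0,"ty":0,"tz":-2.5,"yaw":0,"claw":4.5},{"tx":0,"ty":0,"tz":-2.5,"yaw":0,"claw":4.5},{"tx":0,"ty":0,"tz":-2,"yaw":0,"claw":4.5},{"tx":0,"ty":0,"tz":-1.4,"yaw":0,"claw":4.5},{"tx":0,"ty":0,"tz":-1,"yaw":0,"claw":4.5},{"tx":0,"ty":0,"tz":-1,"yaw":0,"claw":4.5},{"tx":0,"ty":0,"tz":0,"yaw":0,"claw":1.5},{"tx":0,"ty":0,"tz":0,"yaw":0,"claw":1.5},{"tx":0,"ty":0,"tz":0,"yaw":0,"claw":1.5},{"tx":0,"ty":0,"tz":0,"yaw":0,"claw":1.5},{"tx":0,"ty":0,"tz":0,"yaw":0,"claw":1.5},{"tx":0,"ty":0,"tz":0,"yaw":0,"claw":1.5}]}}

```text
time_s: 3.3
position: [0.4786, 0.1784, 0.1168]
tool_rot: [[0.989, 0.148, 0.0], [0.148, -0.989, -0.002], [0.0, 0.002, -1.0]]
ft_force: [0.6, -5.9, -1.7]
grip_width: 0.0187
gripper_force: 34.1
```

Request:
{"api": "servo_tool", "payload": {"steps": [{"tx":0,"ty":-0.25,"tz":0,"yaw":0,"claw":1.5},{"tx":0.12,"ty":0.02,"tz":1.52,"yaw":0,"claw":1.5},{"tx":0.28,"ty":0.04,"tz":1.5,"yaw":0,"claw":1.5},{"tx":0.43,"ty":0.06,"tz":1.47,"yaw":0,"claw":1.5},{"tx":0.58,"ty":0.09,"tz":1.41,"yaw":0,"claw":1.5},{"tx":0.72,"ty":0.11,"tz":1.34,"yaw":0,"claw":1.5},{"tx":0.86,"ty":0.13,"tz":1.26,"yaw":0,"claw":1.5},{"tx":0.98,"ty":0.15,"tz":1.16,"yaw":0,"claw":1.5},{"tx":1.1,"ty":0.16,"tz":1.05,"yaw":0,"claw":1.5},{"tx":0,"ty":0,"tz":0,"yaw":0,"claw":1.5}]}}

```text
time_s: 4.3
position: [0.5301, 0.1858, 0.2246]
tool_rot: [[0.989, 0.149, 0.002], [0.148, -0.989, 0.003], [0.003, -0.003, -1.0]]
ft_force: [0.3, 6.6, -2.6]
grip_width: 0.0191
gripper_force: 31.3
```

Request:
{"api": "servo_tool", "payload": {"steps": [{"tx":1.2,"ty":0.18,"tz":0.93,"yaw":0,"claw":1.5},{"tx":1.29,"ty":0.19,"tz":0.8,"yaw":0,"claw":1.5},{"tx":1.37,"ty":0.2,"tz":0.66,"yaw":0,"claw":1.5},{"tx":1.43,"ty":0.21,"tz":0.51,"yaw":0,"claw":1.5},{"tx":1.47,"ty":0.22,"tz":0.36,"yaw":0,"claw":1.5},{"tx":1.5,"ty":0.22,"tz":0.2,"yaw":0,"claw":1.5},{"tx":1.51,"ty":0.23,"tz":0.04,"yaw":0,"claw":1.5},{"tx":1.51,"ty":0.23,"tz":-0.12,"yaw":0,"claw":1.5},{"tx":1.49,"ty":0.22,"tz":-0.28,"yaw":0,"claw":1.5},{"tx":1.45,"ty":0.22,"tz":-0.44,"yaw":0,"claw":1.5},{"tx":0.2,"ty":0.03,"tz":-0.1,"yaw":0,"claw":1.5},{"tx":0,"ty":0,"tz":0,"yaw":0,"claw":1.5}]}}

```text
time_s: 5.5
position: [0.6744, 0.2077, 0.2518]
tool_rot: [[0.989, 0.15, 0.006], [0.15, -0.989, 0.004], [0.007, -0.003, -1.0]]
ft_force: [2.4, 8.1, 8.6]
grip_width: 0.0167
gripper_force: 29.1
```

Request:
{"api": "servo_tool", "payload": {"steps": [{"tx":0,"ty":0,"tz":0,"yaw":0,"claw":4.5},{"tx":0,"ty":0,"tz":0,"yaw":0,"claw":4.5},{"tx":0,"ty":0,"tz":2.4,"yaw":0,"claw":6.5},{"tx":0,"ty":0,"tz":2.4,"yaw":0,"claw":6.5},{"tx":-0.92,"ty":-3.38,"tz":0,"yaw":2.7,"claw":6.5},{"tx":-0.92,"ty":-3.38,"tz":0,"yaw":2.7,"claw":6.5},{"tx":-0.92,"ty":-3.38,"tz":0,"yaw":2.7,"claw":6.5},{"tx":-0.92,"ty":-3.38,"tz":-0.5,"yaw":2.7,"claw":6.5},{"tx":-0.92,"ty":-3.38,"tz":-1,"yaw":2.7,"claw":6.5},{"tx":-0.92,"ty":-3.38,"tz":-1,"yaw":2.7,"claw":6.5},{"tx":-0.92,"ty":-3.38,"tz":-1,"yaw":2.7,"claw":6.5},{"tx":-0.92,"ty":-3.38,"tz":-1,"yaw":2.7,"claw":6.5},{"tx":-0.92,"ty":-3.38,"tz":-1,"yaw":2.7,"claw":6.5},{"tx":-0.92,"ty":-3.38,"tz":-1,"yaw":2.7,"claw":6.5},{"tx":-0.92,"ty":-3.38,"tz":-1,"yaw":2.7,"claw":6.5},{"tx":-0.92,"ty":-3.38,"tz":-1,"yaw":2.7,"claw":6.5},{"tx":-0.92,"ty":-3.38,"tz":-1,"yaw":2.7,"claw":6.5},{"tx":-0.92,"ty":-3.38,"tz":-1,"yaw":2.7,"claw":6.5},{"tx":-0.92,"ty":-3.38,"tz":0,"yaw":2.7,"claw":6.5},{"tx":-0.92,"ty":-3.38,"tz":0,"yaw":2.7,"claw":6.5}]}}

```text
time_s: 7.5
position: [0.5252, -0.3364, 0.1917]
tool_rot: [[0.618, 0.786, -0.001], [0.786, -0.618, 0.001], [-0.0, -0.001, -1.0]]
ft_force: [0.6, 0.3, 1.2]
grip_width: 0.0648
gripper_force: 0.0
```

```bash
python3 - <<'E'
from h import *
shot("side","side1.png"); im,d=shot("top"); P=cloud("top",d)
Q=P[165:265,90:255].reshape(-1,3); q=Q[(Q[:,2]>.12)&(Q[:,2]<.27)]; print(len(q),q.max(0),q.min(0))
s=env.observe();print(s["position"],np.degrees(np.arctan2(-s["tool_rot"][1][1],-s["tool_rot"][0][1])),s["q"],s["ft_force"])
E
```

```text
1254 [0.65348828 0.28524923 0.23126814] [0.61461845 0.12511074 0.1200078 ]
[ 0.52454373 -0.33888122  0.19157798] 141.5054619694911 [-4.36856592e+01  3.17938140e+01  6.71924806e+01 -6.21357028e-02
  8.10137397e+01 -5.18141866e+00] [-0.40210169 -0.10743841 -0.20461217]
```

View pics/side1.png

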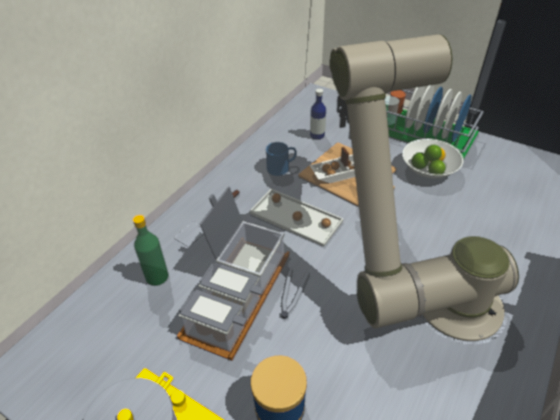

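Request:
{"api": "servo_tool", "payload": {"newtons": 25, "steps": [{"tx":0.22,"ty":0.55,"tz":-2.0,"yaw":0,"claw":6.5},{"tx":0,"ty":0,"tz":-2.5,"yaw":0,"claw":6.5},{"tx":0,"ty":0,"tz":-2.5,"yaw":0,"claw":6.5},{"tx":0,"ty":0,"tz":-1.5,"yaw":0,"claw":6.5},{"tx":0,"ty":0,"tz":-1,"yaw":0,"claw":6.5},{"tx":0,"ty":0,"tz":-0.6,"yaw":0,"claw":6.5},{"tx":0,"ty":0,"tz":0,"yaw":0,"claw":4},{"tx":0,"ty":0,"tz":0,"yaw":0,"claw":4},{"tx":0,"ty":0,"tz":0,"yaw":0,"claw":4},{"tx":0,"ty":0,"tz":0,"yaw":0,"claw":4},{"tx":0,"ty":0,"tz":0,"yaw":0,"claw":4},{"tx":0,"ty":0,"tz":0,"yaw":0,"claw":4}]}}

```text
time_s: 8.8
position: [0.5288, -0.3298, 0.0918]
tool_rot: [[0.62, 0.785, 0.001], [0.785, -0.62, -0.001], [-0.0, 0.002, -1.0]]
ft_force: [2.1, -0.7, 3.7]
grip_width: 0.0432
gripper_force: 32.3
```

```bash
python3 - <<'E'
from h import *
im,d=shot("top"); P=cloud("top",d)
Q=P[165:265,90:255].reshape(-1,3); q=Q[(Q[:,2]>.13)&(Q[:,2]<.22)]
x=(q[:,:2]@np.array([.989,.148])); print(np.degrees(np.arctan(np.polyfit(q[:,2],x,1)[0])))
E
```

```text
13.217169913921804
```

Request:
{"api": "servo_tool", "payload": {"steps": [{"tx":0,"ty":0,"tz":0.5,"yaw":0,"claw":4},{"tx":0,"ty":0,"tz":1,"yaw":0,"claw":4},{"tx":0,"ty":0,"tz":2,"yaw":0,"claw":4},{"tx":0,"ty":0,"tz":2.5,"yaw":0,"claw":4},{"tx":0,"ty":0,"tz":2.5,"yaw":0,"claw":4},{"tx":0,"ty":0,"tz":1.5,"yaw":0,"claw":4},{"tx":0,"ty":0,"tz":0.8,"yaw":0,"claw":4},{"tx":0,"ty":0,"tz":0,"yaw":0,"claw":4}]}}

```text
time_s: 9.65
position: [0.5283, -0.3295, 0.1998]
tool_rot: [[0.62, 0.785, 0.001], [0.785, -0.62, -0.001], [-0.0, 0.001, -1.0]]
ft_force: [-0.3, 0.4, -4.4]
grip_width: 0.0433
gripper_force: 31.4
```

```bash
python3 - <<'E'
from h import *
im,d=shot("side"); f,cx,cy,T=cam("side")
s=env.observe(); p=s["position"]; u,v=proj("side",p); print(u,v,s["ft_force"])
u=int(u);v=int(v); c=im[max(0,v-60):v+80,max(0,u-100):u+100]
cv2.imwrite("pics/lift.png",cv2.resize(c,None,fx=3,fy=3)[:,:,::-1])
E
```

```text
345.5539332799871 127.88234925297203 [ 5.44226449e-04 -9.19401213e-02 -4.34203765e+00]
```

View pics/lift.png

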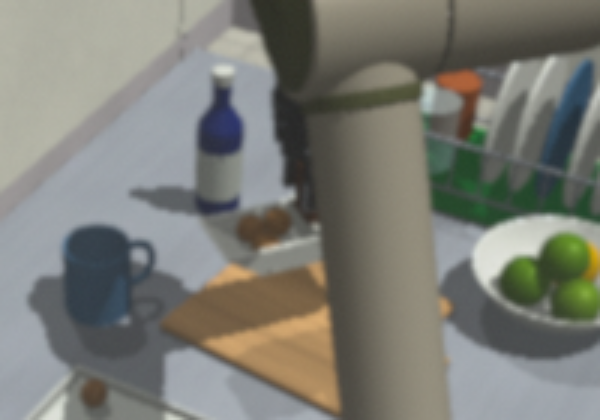

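The dish is up with its walnuts still in at (265,225). Next I move it to the canister's front.

Request:
{"api": "servo_tool", "payload": {"steps": [{"tx":-0.4,"ty":1.2,"tz":0,"yaw":-1.1,"claw":4},{"tx":-0.8,"ty":2.5,"tz":0,"yaw":-2.2,"claw":4},{"tx":-0.85,"ty":2.6,"tz":0,"yaw":-2.3,"claw":4},{"tx":-0.85,"ty":2.6,"tz":0,"yaw":-2.3,"claw":4},{"tx":-0.85,"ty":2.6,"tz":0,"yaw":-2.3,"claw":4},{"tx":-0.85,"ty":2.6,"tz":0,"yaw":-2.3,"claw":4},{"tx":-0.85,"ty":2.6,"tz":0,"yaw":-2.3,"claw":4},{"tx":-0.85,"ty":2.6,"tz":0,"yaw":-2.3,"claw":4},{"tx":-0.85,"ty":2.6,"tz":0,"yaw":-2.3,"claw":4},{"tx":-0.85,"ty":2.6,"tz":0,"yaw":-2.3,"claw":4},{"tx":-0.85,"ty":2.6,"tz":0,"yaw":-2.3,"claw":4},{"tx":-0.85,"ty":2.6,"tz":0,"yaw":-2.3,"claw":4},{"tx":-0.85,"ty":2.6,"tz":0,"yaw":-2.3,"claw":4},{"tx":-0.85,"ty":2.6,"tz":0,"yaw":-2.3,"claw":4},{"tx":-0.85,"ty":2.6,"tz":0,"yaw":-2.3,"claw":4},{"tx":-0.85,"ty":2.6,"tz":0,"yaw":-2.3,"claw":4},{"tx":-0.85,"ty":2.6,"tz":0,"yaw":-2.3,"claw":4},{"tx":-0.85,"ty":2.6,"tz":0,"yaw":-2.3,"claw":4},{"tx":-0.85,"ty":2.6,"tz":0,"yaw":-2.3,"claw":4},{"tx":-0.45,"ty":1.4,"tz":0,"yaw":-1.2,"claw":4}]}}

```text
time_s: 11.7
position: [0.3659, 0.1649, 0.1982]
tool_rot: [[0.99, 0.141, -0.002], [0.141, -0.99, 0.0], [-0.002, -0.0, -1.0]]
ft_force: [0.2, -0.4, -4.4]
grip_width: 0.0435
gripper_force: 31.4
```

Request:
{"api": "servo_tool", "payload": {"newtons": 20, "steps": [{"tx":0,"ty":0,"tz":0,"yaw":0,"claw":4},{"tx":0,"ty":0,"tz":-1,"yaw":0,"claw":4},{"tx":0,"ty":0,"tz":-2,"yaw":0,"claw":4},{"tx":0,"ty":0,"tz":-2,"yaw":0,"claw":4},{"tx":0,"ty":0,"tz":-2,"yaw":0,"claw":4},{"tx":0,"ty":0,"tz":-1,"yaw":0,"claw":4},{"tx":0,"ty":0,"tz":0,"yaw":0,"claw":4},{"tx":0,"ty":0,"tz":0,"yaw":0,"claw":4}]}}

```text
time_s: 12.5
position: [0.3676, 0.1631, 0.1191]
tool_rot: [[0.99, 0.141, -0.0], [0.141, -0.99, -0.0], [-0.0, 0.0, -1.0]]
ft_force: [0.7, 0.2, -3.9]
grip_width: 0.0436
gripper_force: 31.4
```

```bash
python3 - <<'E'
from h import *
s=env.observe();p=np.array(s["position"]); print(p,s["ft_force"],np.degrees(np.arctan2(-s["tool_rot"][1][1],-s["tool_rot"][0][1])))
ex=np.array([.989,.148]);ey=np.array([-.148,.989]);c=np.array([.558,.192]); print("canister frame",(p[:2]-c)@ex,(p[:2]-c)@ey)
im,d=shot("side"); cv2.imwrite("pics/pre.png",cv2.resize(im[150:360,140:420],None,fx=2.8,fy=2.8)[:,:,::-1])
E
```

```text
[0.36761269 0.16309981 0.11907001] [ 0.71709576  0.18842861 -3.9446545 ] 98.09513182155841
canister frame -0.19257027905875246 -0.0004049612417067096
```

View pics/pre.png

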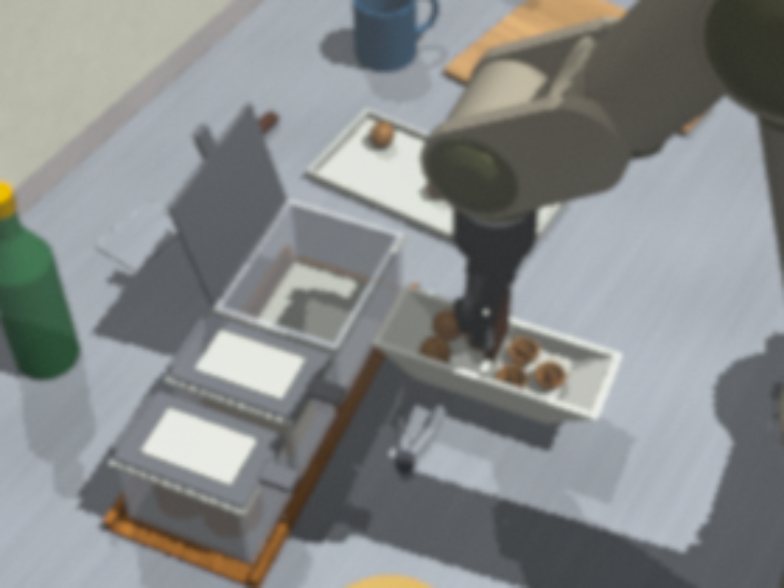

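Everything is in place: the dish is level, its lip at (390,330) facing the canister's front wall, with nuts at (440,335) and half shells at (530,360). I push the lip against the wall so the dish pivots between the pads.

Request:
{"api": "servo_tool", "payload": {"steps": [{"tx":0.6,"ty":0.09,"tz":0,"yaw":0.4,"claw":4},{"tx":0.4,"ty":0.06,"tz":0,"yaw":0,"claw":4},{"tx":0.3,"ty":0.05,"tz":0,"yaw":0,"claw":4},{"tx":0.2,"ty":0.03,"tz":0,"yaw":0,"claw":4},{"tx":0.2,"ty":0.03,"tz":0,"yaw":0,"claw":4},{"tx":0,"ty":0,"tz":0,"yaw":0,"claw":4}]}}

```text
time_s: 13.15
position: [0.3846, 0.1662, 0.119]
tool_rot: [[0.989, 0.148, 0.0], [0.148, -0.989, 0.0], [0.0, 0.0, -1.0]]
ft_force: [-0.3, -0.0, -5.1]
grip_width: 0.0438
gripper_force: 31.4
```

Request:
{"api": "servo_tool", "payload": {"steps": [{"tx":0.2,"ty":0.03,"tz":0.1,"yaw":0,"claw":4},{"tx":0.2,"ty":0.03,"tz":0.1,"yaw":0,"claw":4},{"tx":0.2,"ty":0.03,"tz":0.1,"yaw":0,"claw":4},{"tx":0,"ty":0,"tz":0,"yaw":0,"claw":4}]}}

```text
time_s: 13.55
position: [0.3877, 0.1667, 0.1214]
tool_rot: [[0.989, 0.148, -0.007], [0.148, -0.989, -0.001], [-0.007, 0.0, -1.0]]
ft_force: [-9.6, -2.3, -2.0]
grip_width: 0.0436
gripper_force: 31.7
```

Request:
{"api": "servo_tool", "payload": {"steps": [{"tx":0.44,"ty":0.07,"tz":0.9,"yaw":0,"claw":4},{"tx":0.52,"ty":0.08,"tz":0.9,"yaw":0,"claw":4},{"tx":0,"ty":0,"tz":0,"yaw":0,"claw":4}]}}

```text
time_s: 13.85
position: [0.3993, 0.1684, 0.1404]
tool_rot: [[0.989, 0.148, -0.002], [0.148, -0.989, -0.001], [-0.002, 0.0, -1.0]]
ft_force: [-5.1, -1.7, -2.5]
grip_width: 0.0439
gripper_force: 31.2
```

```bash
cat >> h.py <<'E'
def tilt(tag=None):
    s=env.observe();p=np.array(s["position"]); im,d=shot("side"); P=cloud("side",d)
    ex=np.array([.989,.148,0]);ey=np.array([-.148,.989,0]);Q=P-p;X=Q@ex;Y=Q@ey;Z=Q[...,2]
    hsv=cv2.cvtColor(im,cv2.COLOR_RGB2HSV)
    # near (+y) outer side wall of dish: plane Y~+41 mm, light colour
    m=(abs(Y-.041)<.006)&(abs(X)<.14)&(abs(Z+.05)<.12)&(hsv[...,1]<60)&(hsv[...,2]>110)
    q=np.stack([X[m],Z[m]],1).astype(np.float32)*1000
    if len(q)>30:
        n,l,st,ce=cv2.connectedComponentsWithStats(m.astype(np.uint8)); i=1+np.argmax(st[1:,4]); k=l==i
        q=np.stack([X[k],Z[k]],1).astype(np.float32)*1000
        v=cv2.fitLine(q,cv2.DIST_L2,0,.01,.01).ravel(); print("tilt",np.degrees(np.arctan2(-v[1]*np.sign(v[0]),abs(v[0]))),"n",len(q),"at",v[2:],"ext",q.min(0),q.max(0))
    c=np.array([.558,.192,.1]); print("pivot in mouth frame",(p-c)@ex,(p-c)@ey,p[2]-.1,"F",np.round(s["ft_force"],1))
    if tag: cv2.imwrite("pics/"+tag,cv2.resize(im[120:330,140:420],None,fx=2.8,fy=2.8)[:,:,::-1])
E
python3 -c "
from h import *
tilt('t1.png')"
```

```text
tilt 11.676456 n 315 at [-14.802411 -51.685116] ext [-129.12212 -129.61055] [ 97.96554  -23.756495]
pivot in mouth frame -0.16044520609574572 0.00016528655906036577 0.040383806123034605 F [-5.1 -1.7 -2.5]
```

View pics/t1.png

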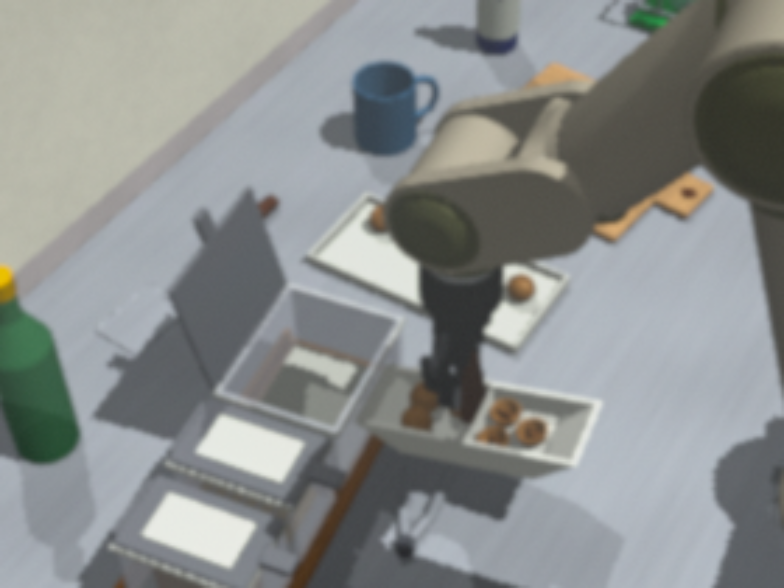

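The dish pivots in the grip, now at about 11°. I keep going.

Request:
{"api": "servo_tool", "payload": {"steps": [{"tx":0.3,"ty":0.045,"tz":0.43,"yaw":0,"claw":4},{"tx":0.3,"ty":0.045,"tz":0.43,"yaw":0,"claw":4},{"tx":0.34,"ty":0.05,"tz":0.4,"yaw":0,"claw":4},{"tx":0.34,"ty":0.05,"tz":0.4,"yaw":0,"claw":4},{"tx":0.37,"ty":0.055,"tz":0.36,"yaw":0,"claw":4},{"tx":0.37,"ty":0.055,"tz":0.36,"yaw":0,"claw":4},{"tx":0.4,"ty":0.06,"tz":0.33,"yaw":0,"claw":4},{"tx":0.4,"ty":0.06,"tz":0.33,"yaw":0,"claw":4},{"tx":0,"ty":0,"tz":0,"yaw":0,"claw":4}]}}

```text
time_s: 14.8
position: [0.4289, 0.1729, 0.1709]
tool_rot: [[0.989, 0.148, 0.001], [0.148, -0.989, 0.0], [0.001, -0.0, -1.0]]
ft_force: [-3.2, -1.0, -4.7]
grip_width: 0.0434
gripper_force: 29.0
```

```bash
python3 -c "
from h import *
tilt('t2.png')"
```

```text
tilt 52.030006 n 128 at [-104.90078   -13.074368] ext [-132.64034   -56.258904] [-64.42306   17.342918]
pivot in mouth frame -0.13052160590981252 0.00018178839247881713 0.0708764880753992 F [-3.2 -1.  -4.7]
```

Request:
{"api": "servo_tool", "payload": {"steps": [{"tx":-1,"ty":-0.15,"tz":0.2,"yaw":0,"claw":4},{"tx":-1,"ty":-0.15,"tz":1,"yaw":0,"claw":4},{"tx":0,"ty":0,"tz":2,"yaw":0,"claw":4},{"tx":0,"ty":0,"tz":2,"yaw":0,"claw":4},{"tx":0,"ty":0,"tz":1.4,"yaw":0,"claw":4},{"tx":0,"ty":0,"tz":0.6,"yaw":0,"claw":4},{"tx":0,"ty":0,"tz":0,"yaw":0,"claw":4}]}}

```text
time_s: 15.55
position: [0.4081, 0.1698, 0.2434]
tool_rot: [[0.989, 0.148, 0.003], [0.148, -0.989, 0.0], [0.003, 0.0, -1.0]]
ft_force: [0.7, 0.5, -4.9]
grip_width: 0.0435
gripper_force: 29.2
```

```bash
python3 -c "
from h import *
tilt('t3.png')"
```

```text
tilt 36.819557 n 264 at [-82.69691  -33.570137] ext [-132.55902 -100.56537] [36.388485 10.066505]
pivot in mouth frame -0.15156172802755585 0.0001893312554498787 0.14341838749385327 F [ 0.7  0.5 -4.9]
```

View pics/t3.png

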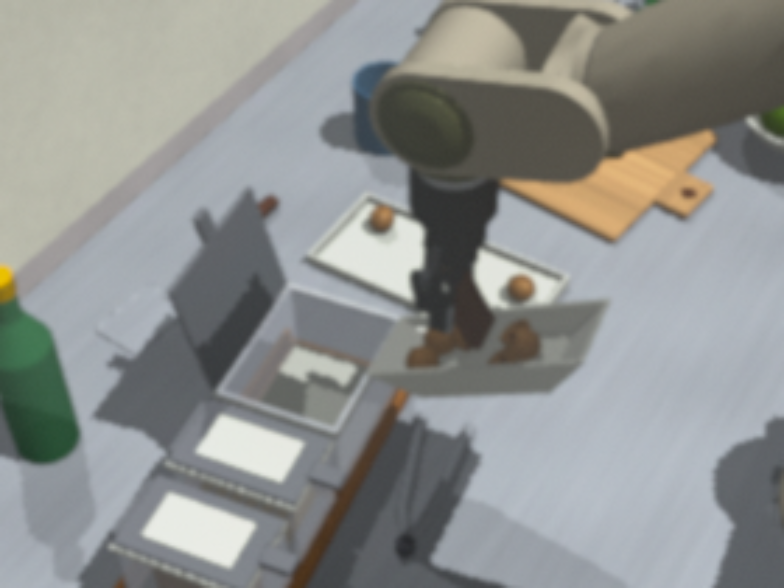

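Tilt is held at about 33°, nuts at (430,350), half shells against the divider at (515,345). I carry it over the mouth.

Request:
{"api": "servo_tool", "payload": {"steps": [{"tx":0.8,"ty":0.12,"tz":0,"yaw":0,"claw":4},{"tx":1.5,"ty":0.22,"tz":0,"yaw":0,"claw":4},{"tx":1.8,"ty":0.27,"tz":0,"yaw":0,"claw":4},{"tx":1.8,"ty":0.27,"tz":0,"yaw":0,"claw":4},{"tx":1.8,"ty":0.27,"tz":0,"yaw":0,"claw":4},{"tx":1.8,"ty":0.27,"tz":0,"yaw":0,"claw":4},{"tx":1.8,"ty":0.27,"tz":0,"yaw":0,"claw":4},{"tx":1.5,"ty":0.22,"tz":0,"yaw":0,"claw":4},{"tx":0.7,"ty":0.1,"tz":-0.3,"yaw":0,"claw":4},{"tx":0.2,"ty":0.03,"tz":-1,"yaw":0,"claw":4},{"tx":0,"ty":0,"tz":-1.5,"yaw":0,"claw":4},{"tx":0,"ty":0,"tz":-1.5,"yaw":0,"claw":4},{"tx":0,"ty":0,"tz":-1.2,"yaw":0,"claw":4},{"tx":0,"ty":0,"tz":-0.8,"yaw":0,"claw":4},{"tx":0,"ty":0,"tz":-0.3,"yaw":0,"claw":4},{"tx":0,"ty":0,"tz":0,"yaw":0,"claw":4}]}}

```text
time_s: 17.2
position: [0.5451, 0.1901, 0.1762]
tool_rot: [[0.989, 0.148, -0.0], [0.148, -0.989, -0.0], [-0.0, -0.0, -1.0]]
ft_force: [-0.6, -0.5, -3.8]
grip_width: 0.0433
gripper_force: 29.2
```

```bash
python3 -c "
from h import *
tilt('t4.png')"
```

```text
tilt -88.07307 n 54 at [ -51.312664 -109.052475] ext [ -59.731117 -169.01472 ] [-34.159306 -58.554253]
pivot in mouth frame -0.013007089842404796 6.726017536454444e-05 0.07624751712872277 F [-0.6 -0.5 -3.8]
```

View pics/t4.png

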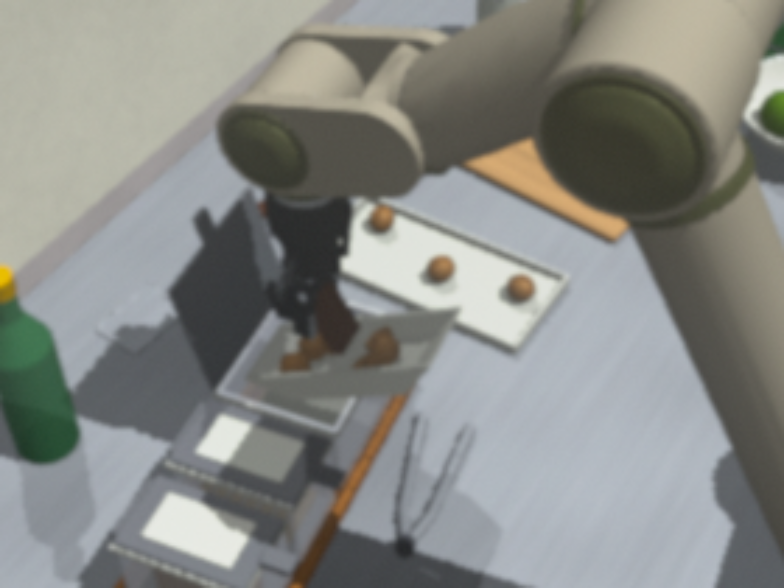

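Request:
{"api": "servo_tool", "payload": {"steps": [{"tx":0.45,"ty":0.07,"tz":0,"yaw":0,"claw":4},{"tx":0.45,"ty":0.07,"tz":0,"yaw":0,"claw":4},{"tx":0.35,"ty":0.05,"tz":0.2,"yaw":0,"claw":4},{"tx":0.35,"ty":0.05,"tz":0.2,"yaw":0,"claw":4},{"tx":0.35,"ty":0.05,"tz":0.2,"yaw":0,"claw":4},{"tx":0.35,"ty":0.05,"tz":0.2,"yaw":0,"claw":4},{"tx":0.38,"ty":0.06,"tz":0.15,"yaw":0,"claw":4},{"tx":0,"ty":0,"tz":0,"yaw":0,"claw":4}]}}

```text
time_s: 18.05
position: [0.5724, 0.1942, 0.1863]
tool_rot: [[0.989, 0.148, 0.0], [0.148, -0.989, 0.0], [0.0, -0.0, -1.0]]
ft_force: [-4.5, 0.3, -1.1]
grip_width: 0.0437
gripper_force: 27.1
```

Request:
{"api": "servo_tool", "payload": {"steps": [{"tx":0.38,"ty":0.06,"tz":0.15,"yaw":0,"claw":4},{"tx":0.38,"ty":0.06,"tz":0.15,"yaw":0,"claw":4},{"tx":0.38,"ty":0.06,"tz":0.12,"yaw":0,"claw":4},{"tx":0.4,"ty":0.06,"tz":0.12,"yaw":0,"claw":4},{"tx":0.4,"ty":0.06,"tz":0.1,"yaw":0,"claw":4},{"tx":0.4,"ty":0.06,"tz":0.08,"yaw":0,"claw":4},{"tx":0.4,"ty":0.06,"tz":0.06,"yaw":0,"claw":4},{"tx":0.4,"ty":0.06,"tz":0.04,"yaw":0,"claw":4},{"tx":0.3,"ty":0.05,"tz":0,"yaw":0,"claw":4},{"tx":0,"ty":0,"tz":0,"yaw":0,"claw":4}]}}

```text
time_s: 19.05
position: [0.6068, 0.1994, 0.1939]
tool_rot: [[0.989, 0.148, 0.0], [0.148, -0.989, 0.0], [0.0, -0.0, -1.0]]
ft_force: [-3.0, -0.9, -2.7]
grip_width: 0.0437
gripper_force: 24.4
```

```bash
python3 -c "
from h import *
tilt('t5.png')"
```

```text
tilt 89.76137 n 40 at [-114.72731 -127.92634] ext [-116.84154 -167.76263] [-111.724884  -94.32793 ]
pivot in mouth frame 0.04932162484689152 0.00014316893251868632 0.09391835802251605 F [-3.  -0.9 -2.7]
```

View pics/t5.png

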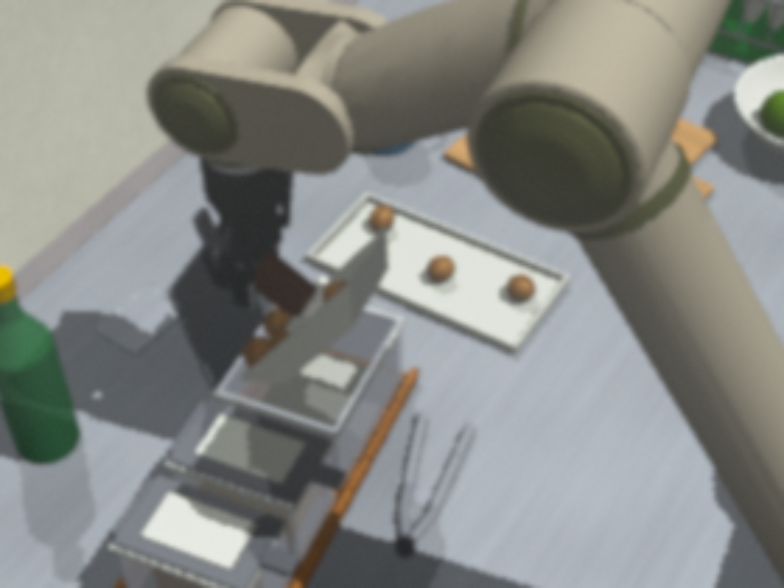

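Tilt is about 57°, with nuts at (265,340) held by the back wall. I retreat to let them fall.

Request:
{"api": "servo_tool", "payload": {"steps": [{"tx":-0.4,"ty":-0.06,"tz":0,"yaw":0,"claw":4},{"tx":-0.7,"ty":-0.1,"tz":0,"yaw":0,"claw":4},{"tx":-0.9,"ty":-0.13,"tz":0,"yaw":0,"claw":4},{"tx":-0.9,"ty":-0.13,"tz":0,"yaw":0,"claw":4},{"tx":-0.9,"ty":-0.13,"tz":0,"yaw":0,"claw":4},{"tx":-0.6,"ty":-0.09,"tz":0,"yaw":0,"claw":4},{"tx":0,"ty":0,"tz":0,"yaw":0,"claw":4},{"tx":0,"ty":0,"tz":0,"yaw":0,"claw":4},{"tx":0,"ty":0,"tz":0,"yaw":0,"claw":4},{"tx":0,"ty":0,"tz":0,"yaw":0,"claw":4}]}}

```text
time_s: 20.1
position: [0.5627, 0.193, 0.194]
tool_rot: [[0.989, 0.148, 0.0], [0.148, -0.989, 0.0], [0.0, -0.0, -1.0]]
ft_force: [0.1, -0.1, -4.5]
grip_width: 0.0437
gripper_force: 23.9
```

```bash
python3 -c "
from h import *
tilt('t6.png')"
```

```text
tilt -87.87004 n 38 at [  56.232063 -114.58244 ] ext [  53.048542 -146.55382 ] [ 61.025635 -91.49784 ]
pivot in mouth frame 0.004763425320637063 0.00030671445523403306 0.09401648935370988 F [ 0.1 -0.1 -4.5]
```

View pics/t6.png

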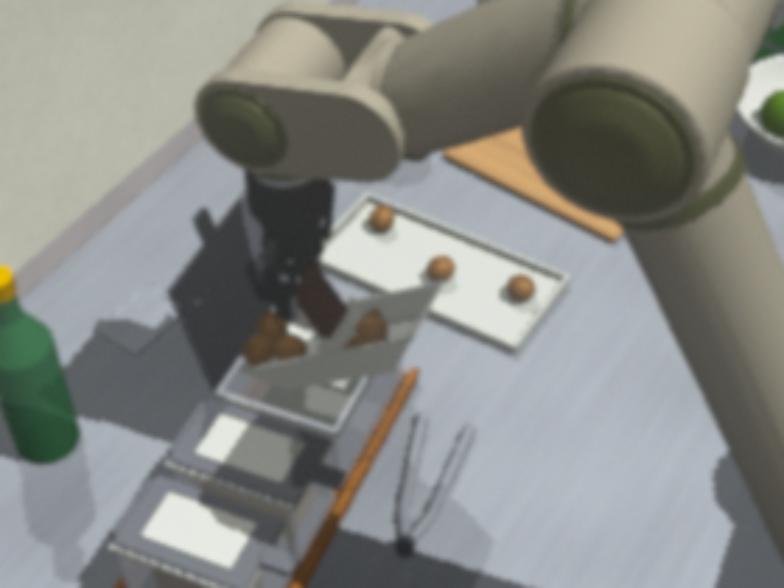

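The dish slipped back to about 40° on retreating, with the nuts still in it at (265,345). I push again and grip harder before retreating.

Request:
{"api": "servo_tool", "payload": {"newtons": 20, "steps": [{"tx":0,"ty":0,"tz":-0.7,"yaw":0,"claw":4},{"tx":0,"ty":0,"tz":-0.7,"yaw":0,"claw":4},{"tx":0.38,"ty":0.06,"tz":0,"yaw":0,"claw":4},{"tx":0.38,"ty":0.06,"tz":0.12,"yaw":0,"claw":4},{"tx":0.38,"ty":0.06,"tz":0.14,"yaw":0,"claw":4},{"tx":0.38,"ty":0.06,"tz":0.14,"yaw":0,"claw":4},{"tx":0.38,"ty":0.06,"tz":0.14,"yaw":0,"claw":4},{"tx":0.38,"ty":0.06,"tz":0.12,"yaw":0,"claw":4},{"tx":0.38,"ty":0.06,"tz":0.12,"yaw":0,"claw":4},{"tx":0.38,"ty":0.06,"tz":0.12,"yaw":0,"claw":4},{"tx":0.38,"ty":0.06,"tz":0.1,"yaw":0,"claw":4},{"tx":0.38,"ty":0.06,"tz":0.1,"yaw":0,"claw":4},{"tx":0.38,"ty":0.06,"tz":0.08,"yaw":0,"claw":4},{"tx":0.4,"ty":0.06,"tz":0.05,"yaw":0,"claw":4},{"tx":0,"ty":0,"tz":0,"yaw":0,"claw":4}]}}

```text
time_s: 21.65
position: [0.6087, 0.2003, 0.1925]
tool_rot: [[0.989, 0.148, 0.001], [0.148, -0.989, 0.0], [0.001, -0.0, -1.0]]
ft_force: [-2.5, -0.6, -3.8]
grip_width: 0.0436
gripper_force: 21.1
```

Request:
{"api": "servo_tool", "payload": {"newtons": 110, "steps": [{"tx":0,"ty":0,"tz":0,"yaw":0,"claw":4},{"tx":0,"ty":0,"tz":0,"yaw":0,"claw":4},{"tx":0,"ty":0,"tz":0,"yaw":0,"claw":4},{"tx":-0.1,"ty":0,"tz":0,"yaw":0,"claw":4}]}}

```text
time_s: 22.05
position: [0.6071, 0.2002, 0.1923]
tool_rot: [[0.989, 0.148, -0.0], [0.148, -0.989, -0.0], [-0.0, 0.0, -1.0]]
ft_force: [-3.1, -1.1, -5.8]
grip_width: 0.0419
gripper_force: 89.9
```

Request:
{"api": "servo_tool", "payload": {"steps": [{"tx":-0.3,"ty":-0.05,"tz":0,"yaw":0,"claw":3},{"tx":-0.7,"ty":-0.1,"tz":0,"yaw":0,"claw":3},{"tx":-0.9,"ty":-0.13,"tz":0,"yaw":0,"claw":3},{"tx":-0.9,"ty":-0.13,"tz":0,"yaw":0,"claw":3},{"tx":-0.9,"ty":-0.13,"tz":0,"yaw":0,"claw":3},{"tx":-0.6,"ty":-0.09,"tz":0,"yaw":0,"claw":3},{"tx":0,"ty":0,"tz":0,"yaw":0,"claw":3},{"tx":0,"ty":0,"tz":0,"yaw":0,"claw":3},{"tx":0,"ty":0,"tz":0,"yaw":0,"claw":3},{"tx":0,"ty":0,"tz":0,"yaw":0,"claw":3}]}}

```text
time_s: 23.05
position: [0.5645, 0.1939, 0.1923]
tool_rot: [[0.989, 0.148, 0.0], [0.148, -0.989, 0.0], [0.0, -0.0, -1.0]]
ft_force: [-0.0, 0.0, -4.2]
grip_width: 0.0411
gripper_force: 112.6
```

```bash
cat >> h.py <<'E'
def brown(n,im,P,p):
    ex=np.array([.989,.148,0]);ey=np.array([-.148,.989,0])
    hsv=cv2.cvtColor(im,cv2.COLOR_RGB2HSV); m=cv2.inRange(hsv,(4,90,25),(16,255,200))
    k,l,st,ce=cv2.connectedComponentsWithStats(m)
    for i in range(1,k):
        if st[i,4]<25: continue
        q=np.median(P[l==i],0)
        if abs(q[0]-.55)<.2 and abs(q[1]-.1)<.3 and q[2]>.005:
            a=q-np.array([.558,.192,.1]); print(n,st[i],"world",q.round(3),"mouth",(a@ex).round(3),(a@ey).round(3),a[2].round(3))
E
python3 - <<'E'
from h import *
p=np.array(env.observe()["position"])
for n in("side","top"):
    im,d=shot(n,n+"7.png"); brown(n,im,cloud(n,d),p)
print(env.observe()["ft_force"],env.observe()["gripper_force"])
E
```

```text
side [273 194   7   8  46] world [ 0.646 -0.081  0.028] mouth 0.047 -0.283 -0.072
side [296 212   5   7  33] world [ 0.544 -0.048  0.028] mouth -0.049 -0.235 -0.072
side [323 219   7   7  40] world [ 0.451 -0.064  0.028] mouth -0.144 -0.238 -0.072
side [271 229   7   6  28] world [0.48  0.185 0.196] mouth -0.078 0.005 0.096
side [234 246  18   9  93] world [0.571 0.223 0.109] mouth 0.017 0.028 0.009
top [319 171  11  10  90] world [ 0.652 -0.085  0.031] mouth 0.052 -0.288 -0.069
top [230 178  25  64 288] world [0.531 0.115 0.009] mouth -0.038 -0.072 -0.091
top [305 210  12  11  89] world [ 0.549 -0.05   0.031] mouth -0.044 -0.238 -0.069
top [219 233   5   8  29] world [0.495 0.159 0.174] mouth -0.067 -0.023 0.074
top [314 246  11  12  93] world [ 0.457 -0.07   0.03 ] mouth -0.138 -0.244 -0.07
[-0.52285548 -0.49575245 -4.81914472] 112.63608813285828
```

```bash
cat >> h.py <<'E'
def top_end():
    p=np.array(env.observe()["position"]); ex=np.array([.989,.148,0]);ey=np.array([-.148,.989,0])
    for n in("side","top"):
        im,d=shot(n); Q=cloud(n,d)-p; X=Q@ex;Y=Q@ey;Z=Q[...,2]
        m=(abs(Y)<.045)&(X>-.14)&(X<-.055)&(Z>-.09)&(Z<.11)&(d>0)
        x=X[m];z=Z[m]; o=np.argsort(-z)[:12]; print(n,m.sum(),"top pts x,z mm",(np.median(x[o])*1e3).round(),(z[o].min()*1e3).round(),"leftmost",(np.percentile(x,2)*1e3).round(), "tilt est",[int(t) for t in range(20,80) if abs(116*np.sin(np.radians(t))-47*np.cos(np.radians(t))-z[o].min()*1e3)<2])
E
python3 -c "
from h import *
top_end()"
```

```text
side 774 top pts x,z mm -126.0 56.0 leftmost -126.0 tilt est [48, 49]
top 368 top pts x,z mm -124.0 52.0 leftmost -123.0 tilt est [46, 47]
```

Request:
{"api": "servo_tool", "payload": {"newtons": 45, "steps": [{"tx":0.6,"ty":0.09,"tz":0,"yaw":0,"claw":3},{"tx":0.6,"ty":0.09,"tz":0,"yaw":0,"claw":3},{"tx":0.6,"ty":0.09,"tz":0,"yaw":0,"claw":3},{"tx":0.4,"ty":0.06,"tz":0.1,"yaw":0,"claw":3},{"tx":0.4,"ty":0.06,"tz":0.1,"yaw":0,"claw":3},{"tx":0.4,"ty":0.06,"tz":0.1,"yaw":0,"claw":3},{"tx":0.4,"ty":0.06,"tz":0.1,"yaw":0,"claw":3},{"tx":0.4,"ty":0.06,"tz":0.1,"yaw":0,"claw":3},{"tx":0.4,"ty":0.06,"tz":0.1,"yaw":0,"claw":3},{"tx":0.4,"ty":0.06,"tz":0.1,"yaw":0,"claw":3},{"tx":0.4,"ty":0.06,"tz":0.1,"yaw":0,"claw":3},{"tx":0,"ty":0,"tz":0,"yaw":0,"claw":3}]}}

```text
time_s: 24.45
position: [0.6137, 0.2015, 0.1997]
tool_rot: [[0.989, 0.148, -0.003], [0.148, -0.989, -0.0], [-0.003, -0.0, -1.0]]
ft_force: [-7.8, -0.6, -7.4]
grip_width: 0.041
gripper_force: 109.1
```

```bash
python3 -c "
from h import *
top_end()"
```

```text
side 781 top pts x,z mm -112.0 84.0 leftmost -119.0 tilt est [64, 65]
top 277 top pts x,z mm -109.0 75.0 leftmost -118.0 tilt est [58, 59]
```

Request:
{"api": "servo_tool", "payload": {"newtons": 110, "steps": [{"tx":0.35,"ty":0.05,"tz":0.05,"yaw":0,"claw":3},{"tx":0.35,"ty":0.05,"tz":0.05,"yaw":0,"claw":3},{"tx":0.3,"ty":0.05,"tz":0,"yaw":0,"claw":3},{"tx":0,"ty":0,"tz":0,"yaw":0,"claw":3},{"tx":0,"ty":0,"tz":0,"yaw":0,"claw":3}]}}

```text
time_s: 25.05
position: [0.6228, 0.203, 0.2004]
tool_rot: [[0.989, 0.148, -0.005], [0.148, -0.989, -0.001], [-0.006, -0.0, -1.0]]
ft_force: [-8.6, -0.3, -7.3]
grip_width: 0.0412
gripper_force: 111.7
```

```bash
python3 -c "
from h import *
top_end()"
```

```text
side 853 top pts x,z mm -105.0 92.0 leftmost -117.0 tilt est [68, 69, 70]
top 267 top pts x,z mm -104.0 77.0 leftmost -116.0 tilt est [60, 61]
```

Request:
{"api": "servo_tool", "payload": {"steps": [{"tx":-0.6,"ty":-0.09,"tz":0,"yaw":0,"claw":3},{"tx":-0.8,"ty":-0.12,"tz":0,"yaw":0,"claw":3},{"tx":-0.8,"ty":-0.12,"tz":0,"yaw":0,"claw":3},{"tx":-0.8,"ty":-0.12,"tz":0,"yaw":0,"claw":3},{"tx":-0.8,"ty":-0.12,"tz":0,"yaw":0,"claw":3},{"tx":-0.7,"ty":-0.1,"tz":0,"yaw":0,"claw":3},{"tx":0,"ty":0,"tz":0,"yaw":0,"claw":3},{"tx":0,"ty":0,"tz":0,"yaw":0,"claw":3},{"tx":0,"ty":0,"tz":0,"yaw":0,"claw":3},{"tx":0,"ty":0,"tz":0,"yaw":0,"claw":3}]}}

```text
time_s: 26.15
position: [0.5795, 0.1962, 0.2014]
tool_rot: [[0.989, 0.148, 0.0], [0.148, -0.989, 0.0], [0.0, 0.0, -1.0]]
ft_force: [0.2, 0.1, -4.6]
grip_width: 0.0409
gripper_force: 116.4
```

```bash
python3 - <<'E'
from h import *
top_end()
p=np.array(env.observe()["position"])
for n in("side",):
    im,d=shot(n,n+"8.png"); brown(n,im,cloud(n,d),p)
F=[]
for i in range(6): env.get_image("top"); F.append(env.observe()["ft_force"][2])
print(np.mean(F))
E
```

```text
side 773 top pts x,z mm -126.0 55.0 leftmost -126.0 tilt est [47, 48]
top 344 top pts x,z mm -124.0 54.0 leftmost -124.0 tilt est [47, 48]
side [273 194   7   8  46] world [ 0.649 -0.083  0.027] mouth 0.049 -0.286 -0.073
side [294 212   7   7  43] world [ 0.545 -0.044  0.028] mouth -0.047 -0.232 -0.072
side [323 219   7   7  41] world [ 0.45  -0.065  0.028] mouth -0.145 -0.238 -0.072
side [266 225   7   6  28] world [0.495 0.187 0.204] mouth -0.063 0.004 0.104
side [230 242  17   9  79] world [0.584 0.224 0.119] mouth 0.03 0.028 0.019
-4.608973971802836
```

Request:
{"api": "servo_tool", "payload": {"steps": [{"tx":0,"ty":0,"tz":-1,"yaw":0,"claw":3},{"tx":0,"ty":0,"tz":-1,"yaw":0,"claw":3},{"tx":0,"ty":0,"tz":0,"yaw":0,"claw":3},{"tx":0,"ty":0,"tz":0,"yaw":0,"claw":3},{"tx":-4,"ty":-0.6,"tz":0,"yaw":0,"claw":3},{"tx":0,"ty":0,"tz":0,"yaw":0,"claw":3},{"tx":0,"ty":0,"tz":0,"yaw":0,"claw":3},{"tx":0,"ty":0,"tz":0,"yaw":0,"claw":3},{"tx":0,"ty":0,"tz":0,"yaw":0,"claw":3},{"tx":0,"ty":0,"tz":0,"yaw":0,"claw":3}]}}

```text
time_s: 27.6
position: [0.5413, 0.1905, 0.1828]
tool_rot: [[0.989, 0.148, 0.005], [0.148, -0.989, 0.001], [0.005, -0.0, -1.0]]
ft_force: [5.0, 0.9, 5.5]
grip_width: 0.0409
gripper_force: 117.8
```

```bash
python3 - <<'E'
from h import *
top_end()
p=np.array(env.observe()["position"])
im,d=shot("side"); brown("side",im,cloud("side",d),p)
cv2.imwrite("pics/t9.png",cv2.resize(im[150:330,170:370],None,fx=3.5,fy=3.5,interpolation=cv2.INTER_CUBIC)[:570,:790,::-1])
F=[]
for i in range(5): env.get_image("top"); F.append(env.observe()["ft_force"][2])
print(np.mean(F))
E
```

```text
side 798 top pts x,z mm -128.0 50.0 leftmost -128.0 tilt est [45, 46]
top 414 top pts x,z mm -126.0 49.0 leftmost -126.0 tilt est [45, 46]
side [273 194   7   8  46] world [ 0.647 -0.081  0.028] mouth 0.047 -0.283 -0.072
side [294 212   7   7  43] world [ 0.544 -0.045  0.028] mouth -0.049 -0.232 -0.072
side [323 219   7   7  40] world [ 0.452 -0.066  0.027] mouth -0.143 -0.239 -0.073
side [240 248  14  10 100] world [0.554 0.211 0.098] mouth -0.001 0.02 -0.002
6.0622825387341175
```

Request:
{"api": "servo_tool", "payload": {"steps": [{"tx":0.4,"ty":0.06,"tz":1.2,"yaw":0,"claw":3},{"tx":0.4,"ty":0.06,"tz":2,"yaw":0,"claw":3},{"tx":0.4,"ty":0,"tz":2,"yaw":0,"claw":3},{"tx":0.4,"ty":0,"tz":0.5,"yaw":-4,"claw":3},{"tx":0,"ty":0,"tz":0,"yaw":-7,"claw":3},{"tx":0,"ty":0,"tz":0,"yaw":-7,"claw":3},{"tx":0,"ty":0,"tz":0,"yaw":-7,"claw":3},{"tx":0,"ty":0,"tz":0,"yaw":-7,"claw":3},{"tx":0,"ty":0,"tz":0,"yaw":-7,"claw":3},{"tx":0,"ty":0,"tz":0,"yaw":-7,"claw":3},{"tx":0,"ty":0,"tz":0,"yaw":-7,"claw":3},{"tx":0,"ty":0,"tz":0,"yaw":-7,"claw":3},{"tx":0,"ty":0,"tz":0,"yaw":-7,"claw":3},{"tx":0,"ty":0,"tz":0,"yaw":-7,"claw":3},{"tx":0,"ty":0,"tz":0,"yaw":-7,"claw":3},{"tx":0,"ty":0,"tz":0,"yaw":-7,"claw":3},{"tx":0,"ty":0,"tz":0,"yaw":-2,"claw":3},{"tx":0,"ty":0,"tz":0,"yaw":0,"claw":3}]}}

```text
time_s: 29.8
position: [0.5559, 0.1267, 0.2342]
tool_rot: [[0.242, -0.97, 0.001], [-0.969, -0.242, 0.053], [-0.052, -0.014, -0.999]]
ft_force: [0.5, 0.5, -4.0]
grip_width: 0.0413
gripper_force: 116.5
```

```bash
cat > g.py <<'E'
from h import *
# dish +x now along canister -y
U=np.array([.148,-.989,0]);V=np.array([.989,.148,0]);C=np.array([.558,.192,.1])
def look(tag=None):
    s=env.observe();p=np.array(s["position"]); print("pivot u,v,z",((p-C)@U).round(4),((p-C)@V).round(4),(p[2]-.1).round(4),"F",np.round(s["ft_force"],1),"g",s["gripper_force"])
    for n in("side","top"):
        im,d=shot(n); P=cloud(n,d); Q=P-p; X=Q@U;Y=Q@V;Z=Q[...,2]
        m=(abs(Y)<.045)&(X>-.14)&(X<-.03)&(Z>-.09)&(Z<.14)&(d>0)
        x=X[m];z=Z[m]
        if m.sum()>30:
            o=np.argsort(-z)[:12]; a,b=np.median(x[o])*1e3,z[o].min()*1e3
            print(n,"end",a.round(),b.round(),"tilt",(np.degrees(np.arctan2(b,-a))+20.3).round(1),"leftmost",(np.percentile(x,2)*1e3).round())
        hsv=cv2.cvtColor(im,cv2.COLOR_RGB2HSV); k,l,st,ce=cv2.connectedComponentsWithStats(cv2.inRange(hsv,(4,90,25),(16,255,200)))
        for i in range(1,k):
            q=np.median(P[l==i],0)-C
            if st[i,4]>=20 and abs(q@V)<.1 and abs(q@U)<.25: print(n,"brown",st[i,4],"u,v,z",(q@U).round(3),(q@V).round(3),q[2].round(3))
        if tag and n=="side": cv2.imwrite("pics/"+tag,cv2.resize(im[130:330,150:370],None,fx=2.8,fy=2.8,interpolation=cv2.INTER_CUBIC)[:,:,::-1])
E
python3 - <<'E'
from g import *
look("t10.png"); s=env.observe(); print(s["q"],np.array(s["tool_rot"])[:,1])
E
```

```text
pivot u,v,z 0.0643 -0.0117 0.1342 F [ 0.5  0.5 -4. ] g 116.46164059638977
side end -31.0 133.0 tilt 97.4 leftmost -128.0
side brown 43 u,v,z 0.232 -0.049 -0.072
side brown 20 u,v,z 0.105 -0.017 0.012
side brown 46 u,v,z 0.02 0.036 -0.065
top end -127.0 64.0 tilt 47.1 leftmost -129.0
top brown 57 u,v,z 0.127 -0.013 -0.04
top brown 88 u,v,z 0.238 -0.044 -0.069
top brown 83 u,v,z -0.014 -0.041 0.111
top brown 212 u,v,z -0.017 -0.072 -0.081
top brown 167 u,v,z -0.209 -0.074 -0.083
[ -0.19100412  24.20712764  73.1564294    3.10515032  82.50837892
 165.20748874] [-0.96942494 -0.24488569 -0.01569373]
```

View pics/t10.png

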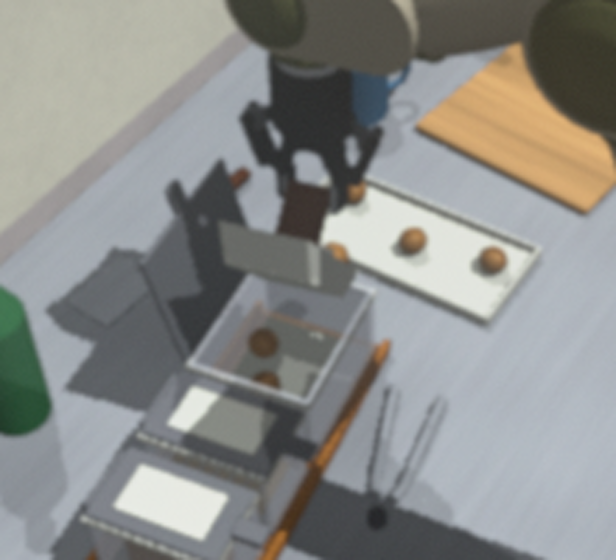

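Two walnuts are already in the canister, at (263,342) and (265,380). Joint 6 reached its range, which pulled the pose off target, and the third nut is at (337,255), maybe coming out. I turn back and find it.

Request:
{"api": "servo_tool", "payload": {"steps": [{"tx":0,"ty":0,"tz":0.5,"yaw":4,"claw":3},{"tx":0,"ty":0,"tz":0.5,"yaw":6,"claw":3},{"tx":0,"ty":0,"tz":0.5,"yaw":6,"claw":3},{"tx":0,"ty":0,"tz":0,"yaw":0,"claw":3}]}}

```text
time_s: 30.3
position: [0.5562, 0.1292, 0.2505]
tool_rot: [[0.505, -0.863, -0.01], [-0.862, -0.505, 0.053], [-0.051, -0.018, -0.999]]
ft_force: [0.8, 0.1, -3.2]
grip_width: 0.0411
gripper_force: 116.4
```

```bash
cat >> h.py <<'E'
def nuts(n="top",lo=(4,90,25)):
    im,d=shot(n); P=cloud(n,d); hsv=cv2.cvtColor(im,cv2.COLOR_RGB2HSV)
    k,l,st,ce=cv2.connectedComponentsWithStats(cv2.inRange(hsv,lo,(18,255,220)))
    for i in range(1,k):
        q=np.median(P[l==i],0)
        if st[i,4]>=15 and .3<q[0]<.8 and -.2<q[1]<.5: print(n,st[i],"pix",ce[i].round(1),"world",q.round(3),"ray@.02",ray(n,*ce[i],.02)[:2].round(4))
E
python3 - <<'E'
from h import *
nuts("top");nuts("side"); s=env.observe(); print(s["q"],s["position"],np.array(s["tool_rot"])[:,2],s["ft_force"])
E
```

```text
top [261 120  51   8 264] pix [286.2 123.4] world [0.794 0.011 0.018] ray@.02 [0.7932 0.0122]
top [319 171  11  10  90] pix [324.3 175.5] world [ 0.652 -0.085  0.031] ray@.02 [ 0.6538 -0.0866]
top [272 207  10  11  91] pix [276.6 212.2] world [0.558 0.037 0.03 ] ray@.02 [0.5581 0.0385]
top [305 210  12  11  89] pix [310.7 215.3] world [ 0.55  -0.05   0.031] ray@.02 [ 0.5496 -0.05  ]
top [190 220  14   6  52] pix [195.4 221.7] world [0.525 0.203 0.237] ray@.02 [0.5347 0.2495]
top [210 220  11   7  43] pix [214.6 222.5] world [0.523 0.163 0.24 ] ray@.02 [0.5324 0.1995]
top [197 227  13  13 113] pix [202.6 233.3] world [0.501 0.188 0.226] ray@.02 [0.5045 0.2305]
top [204 235  38  11 136] pix [225.3 239.9] world [0.487 0.171 0.019] ray@.02 [0.4871 0.1716]
top [314 246  11  12  93] pix [319.  251.4] world [ 0.457 -0.07   0.031] ray@.02 [ 0.4561 -0.0706]
top [125 248  32  11 163] pix [141.  253.2] world [0.454 0.39  0.018] ray@.02 [0.4538 0.3891]
side [273 194   7   8  45] pix [276.1 197.3] world [ 0.648 -0.081  0.028] ray@.02 [ 0.6522 -0.0887]
side [294 212   8   7  44] pix [297.2 215.1] world [ 0.545 -0.046  0.027] ray@.02 [ 0.5482 -0.0516]
side [323 219   7   7  40] pix [326.  221.9] world [ 0.45  -0.064  0.028] ray@.02 [ 0.4541 -0.072 ]
side [277 227   8   5  25] pix [280.6 229.2] world [0.556 0.037 0.028] ray@.02 [0.561  0.0293]
side [240 249   8   8  48] pix [243.6 252.3] world [0.597 0.176 0.035] ray@.02 [0.6056 0.1669]
side [177 252 112 108 919] pix [231.5 326.6] world [0.473 0.442 0.011] ray@.02 [0.4855 0.3928]
side [243 263   7   5  25] pix [246.3 264.7] world [0.563 0.213 0.039] ray@.02 [0.5713 0.2022]
[-1.25438413e-01  2.39204927e+01  7.10627354e+01  3.03165565e+00
  8.56700657e+01  1.49546687e+02] [0.5558972  0.12886099 0.24983241] [-0.01116517  0.05276131 -0.99854473] [-0.27380691  0.13176433 -4.51857263]
```

All three half shells are still in the dish and two walnuts are in the canister. The third walnut fell onto the worktop at (0.558, 0.038), so I'll pick it up with the strays. First the dish goes back to the board.

Request:
{"api": "servo_tool", "payload": {"steps": [{"tx":0.1,"ty":-1,"tz":0,"yaw":3,"claw":3},{"tx":0.1,"ty":-2,"tz":0,"yaw":5.8,"claw":3},{"tx":0.1,"ty":-2.1,"tz":0,"yaw":5.8,"claw":3},{"tx":0.1,"ty":-2.1,"tz":0,"yaw":5.8,"claw":3},{"tx":0.1,"ty":-2.1,"tz":0,"yaw":5.8,"claw":3},{"tx":0.1,"ty":-2.1,"tz":0,"yaw":5.8,"claw":3},{"tx":0.1,"ty":-2.1,"tz":0,"yaw":5.8,"claw":3},{"tx":0.1,"ty":-2.1,"tz":0,"yaw":5.8,"claw":3},{"tx":0.1,"ty":-2.1,"tz":0,"yaw":5.8,"claw":3},{"tx":0.1,"ty":-2.1,"tz":0,"yaw":5.8,"claw":3},{"tx":0.1,"ty":-2.1,"tz":0,"yaw":5.8,"claw":3},{"tx":0.1,"ty":-2.1,"tz":0,"yaw":5.8,"claw":3},{"tx":0.1,"ty":-2.1,"tz":-0.5,"yaw":5.8,"claw":3},{"tx":0.1,"ty":-2.1,"tz":-1,"yaw":5.8,"claw":3},{"tx":0.1,"ty":-2.1,"tz":-1,"yaw":5.8,"claw":3},{"tx":0.1,"ty":-2.1,"tz":-1,"yaw":5.8,"claw":3},{"tx":0.1,"ty":-2.1,"tz":-0.5,"yaw":5.8,"claw":3},{"tx":0.1,"ty":-2.1,"tz":0,"yaw":5.8,"claw":3},{"tx":0.1,"ty":-2.1,"tz":0,"yaw":5.8,"claw":3},{"tx":0.1,"ty":-1.5,"tz":0,"yaw":4.1,"claw":3}]}}

```text
time_s: 32.4
position: [0.5762, -0.2746, 0.2094]
tool_rot: [[0.618, 0.785, -0.045], [0.784, -0.62, -0.029], [-0.05, -0.018, -0.999]]
ft_force: [1.7, 0.1, -4.7]
grip_width: 0.0411
gripper_force: 116.4
```

```bash
cat > b.py <<'E'
from h import *
def look():
    s=env.observe();p=np.array(s["position"]);R=np.array(s["tool_rot"]); y=-R[:,1]; a=np.arctan2(y[1],y[0])-np.pi/2
    u=np.array([np.cos(a),np.sin(a),0]);v=np.array([-u[1],u[0],0])
    print("p",p.round(4),"dish yaw",np.degrees(a).round(1),"toolz",R[:,2].round(3),"F",np.round(s["ft_force"],1),"g",round(s["gripper_force"],1))
    for n in("top","side"):
        im,d=shot(n); Q=cloud(n,d)-p; X=Q@u;Y=Q@v;Z=Q[...,2]
        m=(abs(Y)<.045)&(X>-.15)&(X<-.055)&(Z>-.06)&(Z<.11)&(d>0)
        if m.sum()>30:
            x=X[m];z=Z[m];o=np.argsort(-z)[:12];A,B=np.median(x[o])*1e3,z[o].min()*1e3
            print(n,m.sum(),"tail",A.round(),B.round(),"tilt",(np.degrees(np.arctan2(B,-A))+20.3).round(1))
E
python3 -c "
from b import *
look(); print(env.observe()['q'])"
```

```text
p [ 0.5762 -0.2746  0.2094] dish yaw 51.7 toolz [-0.045 -0.029 -0.999] F [ 1.7  0.1 -4.7] g 116.4
top 333 tail -81.0 1.0 tilt 21.1
[-35.05963095  33.15072918  61.72071972  -2.84892022  86.32149538
   3.63691732]
```

Request:
{"api": "servo_tool", "payload": {"newtons": 20, "steps": [{"tx":0,"ty":0,"tz":-1.5,"yaw":0,"claw":4},{"tx":0,"ty":0,"tz":-2,"yaw":0,"claw":4},{"tx":0,"ty":0,"tz":-2,"yaw":0,"claw":4},{"tx":0,"ty":0,"tz":-1.5,"yaw":0,"claw":4},{"tx":0,"ty":0,"tz":-1,"yaw":0,"claw":4},{"tx":0,"ty":0,"tz":-0.5,"yaw":0,"claw":4},{"tx":0,"ty":0,"tz":-0.3,"yaw":0,"claw":4},{"tx":0,"ty":0,"tz":-0.3,"yaw":0,"claw":4},{"tx":0,"ty":0,"tz":0,"yaw":0,"claw":4}]}}

```text
time_s: 33.4
position: [0.5755, -0.2748, 0.1266]
tool_rot: [[0.621, 0.783, -0.043], [0.782, -0.622, -0.036], [-0.054, -0.011, -0.998]]
ft_force: [-19.4, 4.3, 41.6]
grip_width: 0.0413
gripper_force: 118.4
```

Request:
{"api": "servo_tool", "payload": {"newtons": 20, "steps": [{"tx":0,"ty":0,"tz":0.6,"yaw":0,"claw":4.2},{"tx":0,"ty":0,"tz":0.2,"yaw":0,"claw":4.3},{"tx":0,"ty":0,"tz":0,"yaw":0,"claw":4.3},{"tx":0,"ty":0,"tz":0,"yaw":0,"claw":4.3}]}}

```text
time_s: 33.8
position: [0.5761, -0.2739, 0.1266]
tool_rot: [[0.619, 0.784, -0.045], [0.783, -0.621, -0.029], [-0.051, -0.017, -0.999]]
ft_force: [-0.3, 0.1, -0.5]
grip_width: 0.0429
gripper_force: 35.5
```

Request:
{"api": "servo_tool", "payload": {"steps": [{"tx":-0.37,"ty":-0.47,"tz":-0.25,"yaw":0,"claw":4.3},{"tx":-0.37,"ty":-0.47,"tz":-0.25,"yaw":0,"claw":4.3},{"tx":-0.37,"ty":-0.47,"tz":-0.25,"yaw":0,"claw":4.3},{"tx":0,"ty":0,"tz":0,"yaw":0,"claw":4.3}]}}

```text
time_s: 34.2
position: [0.5638, -0.2896, 0.1198]
tool_rot: [[0.62, 0.783, -0.046], [0.783, -0.622, -0.031], [-0.053, -0.017, -0.998]]
ft_force: [-4.9, -1.7, 4.8]
grip_width: 0.043
gripper_force: 33.4
```

```bash
python3 -c "
from b import *
look()"
```

```text
p [ 0.5638 -0.2896  0.1198] dish yaw 51.5 toolz [-0.046 -0.031 -0.998] F [-4.9 -1.7  4.8] g 33.4
top 111 tail -74.0 -23.0 tilt 3.1
```

Request:
{"api": "servo_tool", "payload": {"steps": [{"tx":-0.37,"ty":-0.47,"tz":-0.05,"yaw":0,"claw":4.3},{"tx":-0.37,"ty":-0.47,"tz":-0.05,"yaw":0,"claw":4.3},{"tx":-0.35,"ty":-0.45,"tz":-0.13,"yaw":0,"claw":4.3},{"tx":-0.35,"ty":-0.45,"tz":-0.13,"yaw":0,"claw":4.3},{"tx":-0.35,"ty":-0.45,"tz":-0.13,"yaw":0,"claw":4.3},{"tx":0,"ty":0,"tz":0,"yaw":0,"claw":4.3}]}}

```text
time_s: 34.9
position: [0.5463, -0.312, 0.1155]
tool_rot: [[0.62, 0.783, -0.045], [0.783, -0.621, -0.03], [-0.052, -0.016, -0.999]]
ft_force: [-3.3, 1.0, 5.1]
grip_width: 0.0431
gripper_force: 32.9
```

```bash
python3 -c "
from b import *
look(); im,d=shot('side'); cv2.imwrite('pics/b1.png',cv2.resize(im[90:220,250:430],None,fx=4,fy=4)[:,:,::-1])"
```

```text
p [ 0.5463 -0.312   0.1155] dish yaw 51.6 toolz [-0.045 -0.03  -0.999] F [-3.3  1.   5.1] g 32.9
top 89 tail -97.0 -33.0 tilt 1.8
```

View pics/b1.png

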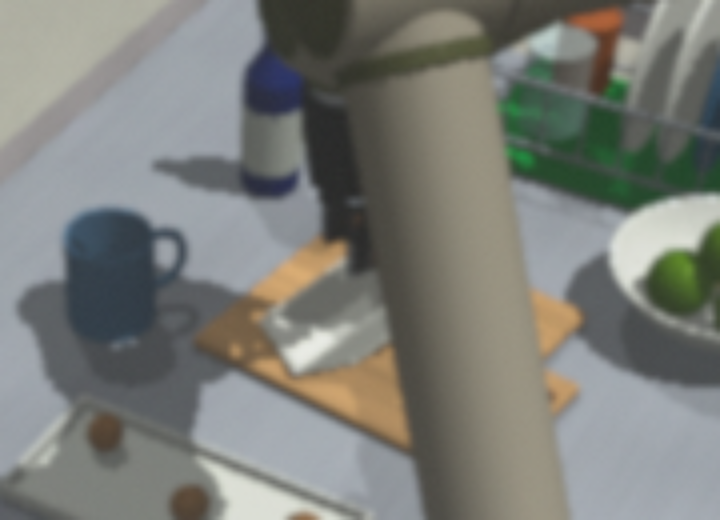

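The dish stands on its lip end at about 25° and is levelling, seen at (330,310). I continue.

Request:
{"api": "servo_tool", "payload": {"steps": [{"tx":-0.33,"ty":-0.42,"tz":-0.22,"yaw":0,"claw":4.3},{"tx":-0.33,"ty":-0.42,"tz":-0.25,"yaw":0,"claw":4.3},{"tx":-0.33,"ty":-0.42,"tz":-0.3,"yaw":0,"claw":4.3},{"tx":-0.3,"ty":-0.38,"tz":-0.3,"yaw":0,"claw":4.3},{"tx":-0.3,"ty":-0.38,"tz":-0.35,"yaw":0,"claw":4.3},{"tx":-0.3,"ty":-0.38,"tz":-0.35,"yaw":0,"claw":4.3},{"tx":0,"ty":0,"tz":0,"yaw":0,"claw":4.3}]}}

```text
time_s: 35.75
position: [0.5267, -0.3373, 0.0986]
tool_rot: [[0.62, 0.783, -0.046], [0.783, -0.622, -0.033], [-0.055, -0.015, -0.998]]
ft_force: [-7.9, -2.9, 10.7]
grip_width: 0.0433
gripper_force: 11.5
```

Request:
{"api": "servo_tool", "payload": {"steps": [{"tx":-0.1,"ty":-0.13,"tz":-0.25,"yaw":0,"claw":4.3},{"tx":-0.1,"ty":-0.13,"tz":-0.25,"yaw":0,"claw":4.3},{"tx":0,"ty":0,"tz":-0.2,"yaw":0,"claw":4.3},{"tx":0,"ty":0,"tz":0,"yaw":0,"claw":4.35},{"tx":0,"ty":0,"tz":0,"yaw":0,"claw":4.4},{"tx":0,"ty":0,"tz":0,"yaw":0,"claw":4.6},{"tx":0,"ty":0,"tz":0,"yaw":0,"claw":4.8}]}}

```text
time_s: 36.45
position: [0.5262, -0.3375, 0.09]
tool_rot: [[0.619, 0.784, -0.045], [0.784, -0.62, -0.03], [-0.051, -0.017, -0.999]]
ft_force: [0.2, 0.2, 0.3]
grip_width: 0.0477
gripper_force: 0.0
```

```bash
python3 -c "
from b import *
look()"
```

```text
p [ 0.5262 -0.3375  0.09  ] dish yaw 51.6 toolz [-0.045 -0.03  -0.999] F [0.2 0.2 0.3] g 0.0
```

Request:
{"api": "servo_tool", "payload": {"steps": [{"tx":0,"ty":0,"tz":0.2,"yaw":0,"claw":6.5},{"tx":0,"ty":0,"tz":0.8,"yaw":0,"claw":6.5},{"tx":0,"ty":0,"tz":2.5,"yaw":0,"claw":6.5},{"tx":0,"ty":0,"tz":3,"yaw":0,"claw":6.5},{"tx":0,"ty":0,"tz":3,"yaw":0,"claw":6},{"tx":0.2,"ty":3,"tz":1,"yaw":3,"claw":5.5},{"tx":0.2,"ty":4,"tz":0,"yaw":4,"claw":5.5},{"tx":0.3,"ty":4,"tz":0,"yaw":4,"claw":5.5},{"tx":0.4,"ty":4,"tz":0,"yaw":4,"claw":5.5},{"tx":0.4,"ty":4,"tz":0,"yaw":4,"claw":5.5},{"tx":0.4,"ty":4,"tz":0,"yaw":4,"claw":5.5},{"tx":0.4,"ty":4,"tz":0,"yaw":4,"claw":5.5},{"tx":0.4,"ty":4,"tz":0,"yaw":4,"claw":5.5},{"tx":0.4,"ty":4,"tz":0,"yaw":4,"claw":5.5},{"tx":0.1,"ty":2.5,"tz":0,"yaw":3,"claw":5.5},{"tx":0,"ty":0,"tz":0,"yaw":0,"claw":5.5}]}}

```text
time_s: 38.15
position: [0.5579, 0.0403, 0.1957]
tool_rot: [[0.001, 1.0, -0.016], [0.999, -0.002, -0.051], [-0.051, -0.016, -0.999]]
ft_force: [-0.1, 0.4, 0.7]
grip_width: 0.055
gripper_force: 0.0
```

```bash
python3 - <<'E'
from h import *
im,d=shot("top"); P=cloud("top",d); Q=P[165:305,360:490].reshape(-1,3)
hs=cv2.cvtColor(im,cv2.COLOR_RGB2HSV)[165:305,360:490].reshape(-1,3)
m=(Q[:,2]>.075)&(Q[:,2]<.125); print("handle",Q[m].mean(0).round(4),m.sum(),np.percentile(Q[m,2],97), cv2.minAreaRect(Q[m,:2].astype(np.float32)))
w=(hs[:,1]<60)&(hs[:,2]>150)&(Q[:,2]>.035)&(Q[:,2]<.07); r=Q[w]; print("rim",cv2.minAreaRect(r[:,:2].astype(np.float32)),np.percentile(r[:,2],[5,50,95]))
A=np.c_[r[:,:2],np.ones(len(r))]; print("slope",np.linalg.lstsq(A,r[:,2],rcond=None)[0])
k,l,st,ce=cv2.connectedComponentsWithStats(cv2.inRange(cv2.cvtColor(im,cv2.COLOR_RGB2HSV),(4,90,25),(18,255,220)))
for i in range(1,k):
    q=np.median(P[l==i],0)
    if st[i,4]>40 and -.5<q[1]<-.2 and .35<q[0]<.7: print("dish brown",st[i,4],ce[i],q.round(3))
nuts("top"); nuts("side"); s=env.observe(); print(s["position"],np.array(s["tool_rot"])[:,1:],s["q"])
E
```

```text
handle [ 0.5138 -0.3493  0.1   ] 157 0.10972591531695863 ((0.5135502815246582, -0.3517950177192688), (0.012829803861677647, 0.042660024017095566), 52.09947967529297)
rim ((0.47854092717170715, -0.38234370946884155), (0.330508828163147, 0.12407629191875458), 40.118865966796875) [0.03611162 0.04329362 0.05620057]
slope [-0.03605995  0.01444587  0.06658909]
dish brown 5997 [419.68851092 231.90578623] [ 0.502 -0.325  0.011]
dish brown 275 [436.23272727 232.83272727] [ 0.504 -0.354  0.075]
top [261 120  51   8 259] pix [286.5 123.5] world [0.793 0.01  0.019] ray@.02 [0.793  0.0113]
top [319 171  11  10  90] pix [324.3 175.5] world [ 0.652 -0.085  0.031] ray@.02 [ 0.6537 -0.0865]
top [201 204  12  11  94] pix [206.4 209. ] world [0.566 0.218 0.039] ray@.02 [0.5676 0.2213]
top [306 210  11  11  88] pix [310.7 215.3] world [ 0.549 -0.05   0.032] ray@.02 [ 0.5496 -0.0501]
top [234 218  21  22 129] pix [247.3 233.1] world [0.497 0.109 0.011] ray@.02 [0.5044 0.1147]
top [166 240  44  12 208] pix [187.5 246. ] world [0.472 0.27  0.018] ray@.02 [0.4717 0.2691]
top [314 246  11  12  93] pix [319. 
[... 232 characters left out ...]
ay@.02 [ 0.6523 -0.0891]
side [294 212   8   7  42] pix [297.3 215. ] world [ 0.544 -0.046  0.028] ray@.02 [ 0.5481 -0.0523]
side [323 219   7   7  40] pix [326.  221.9] world [ 0.451 -0.065  0.028] ray@.02 [ 0.4541 -0.072 ]
side [240 249   8   8  43] pix [243.9 252.4] world [0.596 0.177 0.034] ray@.02 [0.6046 0.1669]
side [177 252 112 108 972] pix [233.6 324.1] world [0.474 0.429 0.011] ray@.02 [0.4853 0.3838]
side [243 264   6   3  16] pix [245.5 265. ] world [0.561 0.217 0.04 ] ray@.02 [0.5727 0.2042]
[0.55815558 0.03676455 0.19537799] [[ 0.99983506 -0.0168936 ]
 [-0.007527   -0.0513335 ]
 [-0.01652858 -0.99853867]] [-7.03577228 25.80293169 77.34945692 -3.11329041 77.46678618 -5.93664379]
```

The dish stands flat on the board: handle top at 0.110, rim at 0.044. Now I pick up the fallen nut below the gripper.

Request:
{"api": "servo_tool", "payload": {"newtons": 25, "steps": [{"tx":0,"ty":0.1,"tz":-4,"yaw":0,"claw":5.5},{"tx":0,"ty":0,"tz":-4,"yaw":0,"claw":5.5},{"tx":0,"ty":0,"tz":-4,"yaw":0,"claw":5.5},{"tx":0,"ty":0,"tz":-3,"yaw":0,"claw":5.5},{"tx":0,"ty":0,"tz":-1.5,"yaw":0,"claw":5.5},{"tx":0,"ty":0,"tz":-0.5,"yaw":0,"claw":5.5},{"tx":0,"ty":0,"tz":0,"yaw":0,"claw":2.5},{"tx":0,"ty":0,"tz":0,"yaw":0,"claw":2.5},{"tx":0,"ty":0,"tz":0,"yaw":0,"claw":2.5},{"tx":0,"ty":0,"tz":0,"yaw":0,"claw":2.5},{"tx":0,"ty":0,"tz":0,"yaw":0,"claw":2.5}]}}

```text
time_s: 39.4
position: [0.5585, 0.0383, 0.0257]
tool_rot: [[0.006, 1.0, -0.016], [0.999, -0.006, -0.051], [-0.051, -0.015, -0.999]]
ft_force: [0.5, -0.4, 3.5]
grip_width: 0.0304
gripper_force: 24.9
```

Request:
{"api": "servo_tool", "payload": {"steps": [{"tx":0,"ty":0,"tz":2,"yaw":0,"claw":2.5},{"tx":0,"ty":0,"tz":4,"yaw":0,"claw":2.5},{"tx":0,"ty":0,"tz":4,"yaw":0,"claw":2.5},{"tx":0,"ty":0,"tz":4,"yaw":0,"claw":2.5},{"tx":0,"ty":3,"tz":1,"yaw":2,"claw":2.5},{"tx":0,"ty":4,"tz":0,"yaw":2,"claw":2.5},{"tx":-0.1,"ty":4,"tz":0,"yaw":2,"claw":2.5},{"tx":0,"ty":3,"tz":0,"yaw":2,"claw":2.5},{"tx":0,"ty":1.2,"tz":-1.5,"yaw":0,"claw":2.5},{"tx":0,"ty":0,"tz":-2.5,"yaw":0,"claw":2.5},{"tx":0,"ty":0,"tz":-2,"yaw":0,"claw":2.5},{"tx":0,"ty":0,"tz":-0.5,"yaw":0,"claw":2.5},{"tx":0,"ty":0,"tz":0,"yaw":0,"claw":5},{"tx":0,"ty":0,"tz":0,"yaw":0,"claw":5},{"tx":0,"ty":0,"tz":0,"yaw":0,"claw":5},{"tx":0,"ty":0,"tz":2,"yaw":0,"claw":5},{"tx":0,"ty":0,"tz":3,"yaw":0,"claw":5}]}}

```text
time_s: 41.1
position: [0.5566, 0.1902, 0.16]
tool_rot: [[-0.133, 0.991, -0.012], [0.99, 0.132, -0.053], [-0.051, -0.019, -0.999]]
ft_force: [-0.0, 0.2, 0.4]
grip_width: 0.0504
gripper_force: 0.0
```

```bash
python3 - <<'E'
from h import *
nuts("side"); nuts("top"); print(env.observe()["position"])
E
```

```text
side [273 195   7   7  35] pix [276.3 198.1] world [ 0.646 -0.079  0.024] ray@.02 [ 0.6492 -0.0854]
side [294 212   8   7  44] pix [297.2 215.1] world [ 0.545 -0.046  0.026] ray@.02 [ 0.5482 -0.0516]
side [323 219   7   7  41] pix [326. 222.] world [ 0.451 -0.065  0.027] ray@.02 [ 0.454  -0.0717]
side [250 241  10  10  68] pix [254.2 245.7] world [0.582 0.142 0.038] ray@.02 [0.5931 0.1289]
side [240 248   9   9  62] pix [243.7 251.6] world [0.597 0.176 0.037] ray@.02 [0.6068 0.1647]
side [177 252 112 108 980] pix [234.5 323. ] world [0.476 0.426 0.011] ray@.02 [0.4852 0.3799]
side [242 264   7   3  17] pix [244.9 264.9] world [0.563 0.219 0.04 ] ray@.02 [0.5742 0.2049]
top [261 120  51   8 264] pix [286.2 123.4] world [0.794 0.013 0.019] ray@.02 [0.7932 0.0122]
top [319 171  11  10  91] pix [324.2 175.5] world [ 0.652 -0.085  0.031] ray@.02 [ 0.6539 -0.0865]
top [217 178  38  66 350] pix [242.2 221.3] world [0.506 0.118 0.01 ] ray@.02 [0.5349 0.1278]
top [220 190  11  11  95] pix [225.  195.1] world [0.602 0.17  0.039] ray@.02 [0.6037 0.173 ]
top [233 194   9  11  80] pix [237.2 199.4] world [0.59  0.139 0.041] ray@.02 [0.5922 0.1411]
top [306 210  11  11  88] pix [310.7 215.3] world [ 0.549 -0.05   0.031] ray@.02 [ 0.5496 -0.0501]
top [314 246  11  12  93] pix [319.  251.4] world [ 0.457 -0.07   0.031] ray@.02 [ 0.4561 -0.0706]
top [125 253   3   6  17] pix [126.1 255.4] world [0.449 0.43  0.012] ray@.02 [0.4486 0.4276]
top [112 255   4   6  15] pix [113.8 258.3] world [0.44  0.459 0.021] ray@.02 [0.4411 0.4591]
[0.55879279 0.19063706 0.16451541]
```

Request:
{"api": "servo_tool", "payload": {"steps": [{"tx":0,"ty":-2,"tz":0,"yaw":-1,"claw":5},{"tx":-0.1,"ty":-3.6,"tz":0,"yaw":-1,"claw":5},{"tx":-0.2,"ty":-4,"tz":0,"yaw":-1,"claw":5},{"tx":-0.2,"ty":-4,"tz":0,"yaw":-1,"claw":5},{"tx":-0.2,"ty":-4,"tz":0,"yaw":-1,"claw":5},{"tx":-0.2,"ty":-4,"tz":0,"yaw":-2,"claw":5},{"tx":0,"ty":-2.5,"tz":0,"yaw":0,"claw":5},{"tx":0,"ty":0,"tz":-4,"yaw":0,"claw":5},{"tx":0,"ty":0,"tz":-4,"yaw":0,"claw":5},{"tx":0,"ty":0,"tz":-3,"yaw":0,"claw":5},{"tx":0,"ty":0,"tz":-1.8,"yaw":0,"claw":5},{"tx":0,"ty":0,"tz":-0.8,"yaw":0,"claw":5},{"tx":0,"ty":0,"tz":0,"yaw":0,"claw":2.5},{"tx":0,"ty":0,"tz":0,"yaw":0,"claw":2.5},{"tx":0,"ty":0,"tz":0,"yaw":0,"claw":2.5},{"tx":0,"ty":0,"tz":0,"yaw":0,"claw":2.5},{"tx":0,"ty":0,"tz":0,"yaw":0,"claw":2.5}]}}

```text
time_s: 42.9
position: [0.5483, -0.0506, 0.0245]
tool_rot: [[-0.012, 1.0, -0.015], [0.999, 0.011, -0.052], [-0.051, -0.016, -0.999]]
ft_force: [-0.3, -0.7, -0.6]
grip_width: 0.0309
gripper_force: 24.7
```

Request:
{"api": "servo_tool", "payload": {"steps": [{"tx":0,"ty":0,"tz":2,"yaw":0,"claw":2.5},{"tx":0,"ty":0,"tz":4,"yaw":0,"claw":2.5},{"tx":0,"ty":0,"tz":4,"yaw":0,"claw":2.5},{"tx":0,"ty":2,"tz":4,"yaw":0,"claw":2.5},{"tx":0.1,"ty":4,"tz":1,"yaw":2,"claw":2.5},{"tx":0.1,"ty":4,"tz":0,"yaw":2,"claw":2.5},{"tx":0.2,"ty":4,"tz":0,"yaw":2,"claw":2.5},{"tx":0.2,"ty":4,"tz":0,"yaw":2,"claw":2.5},{"tx":0.1,"ty":4,"tz":0,"yaw":0,"claw":2.5},{"tx":0,"ty":2,"tz":-1.5,"yaw":0,"claw":2.5},{"tx":0,"ty":0.5,"tz":-2.5,"yaw":0,"claw":2.5},{"tx":0,"ty":0,"tz":-2,"yaw":0,"claw":2.5},{"tx":0,"ty":0,"tz":0,"yaw":0,"claw":2.5},{"tx":0,"ty":0,"tz":0,"yaw":0,"claw":5},{"tx":0,"ty":0,"tz":0,"yaw":0,"claw":5},{"tx":0,"ty":0,"tz":0,"yaw":0,"claw":5},{"tx":0,"ty":0,"tz":2,"yaw":0,"claw":5},{"tx":0,"ty":0,"tz":3,"yaw":0,"claw":5}]}}

```text
time_s: 44.7
position: [0.5545, 0.1941, 0.164]
tool_rot: [[-0.15, 0.989, -0.012], [0.987, 0.15, -0.053], [-0.051, -0.02, -0.999]]
ft_force: [-0.3, -0.3, 0.2]
grip_width: 0.0498
gripper_force: 0.0
```

```bash
python3 - <<'E'
from h import *
nuts("side"); nuts("top"); print(env.observe()["position"])
E
```

```text
side [273 195   7   7  35] pix [276.3 198.1] world [ 0.645 -0.078  0.026] ray@.02 [ 0.6492 -0.0854]
side [323 219   7   7  40] pix [326.  221.9] world [ 0.45  -0.066  0.028] ray@.02 [ 0.4541 -0.072 ]
side [240 241  16  16 134] pix [247.3 248.5] world [0.596 0.155 0.037] ray@.02 [0.6048 0.1488]
side [177 252 112 108 976] pix [234.1 323.3] world [0.476 0.427 0.011] ray@.02 [0.4856 0.3812]
side [243 264   6   3  15] pix [245.3 265. ] world [0.562 0.216 0.039] ray@.02 [0.5731 0.2045]
top [261 120  51   8 266] pix [286.2 123.4] world [0.793 0.011 0.019] ray@.02 [0.7931 0.0122]
top [319 171  11  10  91] pix [324.2 175.5] world [ 0.652 -0.085  0.031] ray@.02 [ 0.6539 -0.0865]
top [215 178  40  66 359] pix [241.5 221.9] world [0.502 0.119 0.01 ] ray@.02 [0.5336 0.1297]
top [220 190  22  13 183] pix [230.2 195.6] world [0.599 0.159 0.04 ] ray@.02 [0.6022 0.1592]
top [237 221   9  10  65] pix [241.1 225.6] world [0.522 0.129 0.042] ray@.02 [0.5238 0.1307]
top [314 246  11  12  93] pix [319.  251.3] world [ 0.457 -0.07   0.031] ray@.02 [ 0.4564 -0.0706]
top [112 255   4   6  15] pix [113.8 258.3] world [0.439 0.46  0.019] ray@.02 [0.4411 0.4591]
[0.55675814 0.19458901 0.16846233]
```

Request:
{"api": "servo_tool", "payload": {"steps": [{"tx":-0.2,"ty":-2,"tz":0,"yaw":6,"claw":5},{"tx":-0.9,"ty":-2.4,"tz":0,"yaw":7,"claw":5},{"tx":-0.9,"ty":-2.4,"tz":0,"yaw":7,"claw":5},{"tx":-0.9,"ty":-2.4,"tz":0,"yaw":7,"claw":5},{"tx":-0.9,"ty":-2.4,"tz":0,"yaw":7,"claw":5},{"tx":-0.9,"ty":-2.4,"tz":0,"yaw":7,"claw":5},{"tx":-0.9,"ty":-2.4,"tz":0,"yaw":7,"claw":5},{"tx":-0.9,"ty":-2.4,"tz":0,"yaw":7,"claw":5},{"tx":-0.9,"ty":-2.4,"tz":0,"yaw":7,"claw":5},{"tx":-0.9,"ty":-2.4,"tz":0,"yaw":7,"claw":5},{"tx":-0.9,"ty":-1.6,"tz":0,"yaw":7,"claw":5},{"tx":-0.9,"ty":-1.35,"tz":0,"yaw":5,"claw":5},{"tx":0,"ty":0,"tz":-3,"yaw":0,"claw":5},{"tx":0,"ty":0,"tz":-3,"yaw":0,"claw":5},{"tx":0,"ty":0,"tz":-2,"yaw":0,"claw":5},{"tx":0,"ty":0,"tz":0,"yaw":0,"claw":5}]}}

```text
time_s: 46.4
position: [0.453, -0.0708, 0.0822]
tool_rot: [[-0.999, 0.007, 0.047], [0.006, 1.0, -0.016], [-0.047, -0.015, -0.999]]
ft_force: [0.6, -0.3, 0.6]
grip_width: 0.0501
gripper_force: 0.0
```

```bash
python3 - <<'E'
from h import *
nuts("side");  s=env.observe(); print(s["position"],np.array(s["tool_rot"])[:,1:],s["q"])
E
```

```text
side [273 194   7   8  44] pix [276.1 197.4] world [ 0.647 -0.081  0.027] ray@.02 [ 0.6518 -0.0883]
side [322 219   8   7  43] pix [325.8 222.1] world [ 0.451 -0.064  0.028] ray@.02 [ 0.4544 -0.071 ]
side [240 243  15  13  81] pix [246.8 249.4] world [0.595 0.168 0.036] ray@.02 [0.6039 0.1527]
side [177 251 112 109 972] pix [233.7 323.8] world [0.474 0.428 0.011] ray@.02 [0.4854 0.3829]
[ 0.45374095 -0.07103684  0.08365302] [[ 0.00667117  0.04931415]
 [ 0.99984465 -0.01662423]
 [-0.01631477 -0.99864496]] [ -23.86765425   24.16964199  104.14011601    0.36224379   48.72017697
 -113.74041482]
```

Request:
{"api": "servo_tool", "payload": {"steps": [{"tx":0.15,"ty":0,"tz":-2.5,"yaw":0,"claw":5},{"tx":0,"ty":0,"tz":-2,"yaw":0,"claw":5},{"tx":0,"ty":0,"tz":-0.9,"yaw":0,"claw":5},{"tx":0,"ty":0,"tz":0,"yaw":0,"claw":2.5},{"tx":0,"ty":0,"tz":0,"yaw":0,"claw":2.5},{"tx":0,"ty":0,"tz":0,"yaw":0,"claw":2.5},{"tx":0,"ty":0,"tz":0,"yaw":0,"claw":2.5},{"tx":0,"ty":0,"tz":0,"yaw":0,"claw":2.5}]}}

```text
time_s: 47.25
position: [0.456, -0.0712, 0.0307]
tool_rot: [[-0.999, 0.006, 0.053], [0.006, 1.0, -0.018], [-0.053, -0.018, -0.998]]
ft_force: [0.3, 0.7, 6.0]
grip_width: 0.0308
gripper_force: 25.0
```

Request:
{"api": "servo_tool", "payload": {"steps": [{"tx":0,"ty":0,"tz":2,"yaw":0,"claw":2.5},{"tx":0,"ty":0,"tz":4,"yaw":0,"claw":2.5},{"tx":0,"ty":0,"tz":4,"yaw":0,"claw":2.5},{"tx":0,"ty":0,"tz":4,"yaw":-4,"claw":2.5},{"tx":1,"ty":2.6,"tz":0.4,"yaw":-7,"claw":2.5},{"tx":1,"ty":2.6,"tz":0,"yaw":-7,"claw":2.5},{"tx":1,"ty":2.6,"tz":0,"yaw":-7,"claw":2.5},{"tx":1,"ty":2.6,"tz":0,"yaw":-7,"claw":2.5},{"tx":1,"ty":2.6,"tz":0,"yaw":-7,"claw":2.5},{"tx":1,"ty":2.6,"tz":0,"yaw":-7,"claw":2.5},{"tx":1,"ty":2.6,"tz":0,"yaw":-7,"claw":2.5},{"tx":1,"ty":2.6,"tz":0,"yaw":-7,"claw":2.5},{"tx":1,"ty":2.6,"tz":0,"yaw":-7,"claw":2.5},{"tx":1,"ty":2.6,"tz":0,"yaw":-7,"claw":2.5},{"tx":0.1,"ty":0.4,"tz":0,"yaw":-7,"claw":2.5},{"tx":0,"ty":0,"tz":0,"yaw":0,"claw":2.5}]}}

```text
time_s: 48.85
position: [0.5565, 0.1937, 0.1737]
tool_rot: [[-0.151, 0.988, -0.01], [0.987, 0.15, -0.053], [-0.051, -0.018, -0.999]]
ft_force: [0.8, -0.7, 0.5]
grip_width: 0.0306
gripper_force: 25.0
```

Request:
{"api": "servo_tool", "payload": {"steps": [{"tx":0,"ty":0,"tz":-2,"yaw":0,"claw":2.5},{"tx":0,"ty":0,"tz":-2.5,"yaw":0,"claw":2.5},{"tx":0,"ty":0,"tz":-0.8,"yaw":0,"claw":2.5},{"tx":0,"ty":0,"tz":0,"yaw":0,"claw":5},{"tx":0,"ty":0,"tz":0,"yaw":0,"claw":5},{"tx":0,"ty":0,"tz":0,"yaw":0,"claw":5},{"tx":0,"ty":0,"tz":2,"yaw":0,"claw":4.8},{"tx":0,"ty":0,"tz":3,"yaw":0,"claw":4.8},{"tx":0,"ty":0,"tz":0,"yaw":0,"claw":4.8}]}}

```text
time_s: 49.75
position: [0.5583, 0.1932, 0.1757]
tool_rot: [[-0.151, 0.989, -0.001], [0.987, 0.151, -0.052], [-0.051, -0.008, -0.999]]
ft_force: [-0.3, -0.6, -0.1]
grip_width: 0.0482
gripper_force: 0.0
```

```bash
python3 - <<'E'
from h import *
nuts("side"); nuts("top"); s=env.observe(); print(s["position"],np.array(s["tool_rot"])[:,1:])
im,d=shot("top");P=cloud("top",d); Q=P[150:280,280:350]; m=(Q[...,2]>.010)&(Q[...,2]<.02); print("tray",cv2.minAreaRect(Q[m][:,:2].astype(np.float32)))
E
```

```text
side [273 193   7   9  50] pix [276.1 197. ] world [ 0.648 -0.082  0.027] ray@.02 [ 0.6528 -0.0896]
side [240 241  16  16 130] pix [247.3 248.4] world [0.596 0.154 0.036] ray@.02 [0.6049 0.1485]
side [177 252 112 108 981] pix [234.3 323.2] world [0.476 0.427 0.011] ray@.02 [0.4853 0.3807]
side [243 263   7   5  24] pix [246.2 264.9] world [0.561 0.215 0.039] ray@.02 [0.5711 0.2029]
top [261 120  51   8 265] pix [286.2 123.4] world [0.794 0.013 0.019] ray@.02 [0.7932 0.0123]
top [319 171  11  10  90] pix [324.3 175.5] world [ 0.652 -0.085  0.031] ray@.02 [ 0.6537 -0.0865]
top [216 178  39  66 357] pix [241.7 221.8] world [0.505 0.119 0.01 ] ray@.02 [0.5337 0.1291]
top [220 190  22  12 183] pix [230.3 195.6] world [0.6   0.16  0.039] ray@.02 [0.6023 0.1591]
top [223 220  11  11  95] pix [227.7 225.2] world [0.525 0.162 0.039] ray@.02 [0.525  0.1655]
top [237 221   9  10  62] pix [241.2 225.4] world [0.523 0.128 0.042] ray@.02 [0.5244 0.1305]
top [112 255   4   6  15] pix [113.8 258.3] world [0.439 0.461 0.02 ] ray@.02 [0.4411 0.4591]
[0.55677283 0.19294703 0.17196788] [[ 0.98851836 -0.0069985 ]
 [ 0.15036694 -0.05276961]
 [-0.01487404 -0.99858219]]
tray ((0.5601212382316589, -0.05791280418634415), (0.12829622626304626, 0.2785668671131134), 89.65670776367188)
```

Request:
{"api": "servo_tool", "payload": {"steps": [{"tx":0.5,"ty":-2,"tz":0,"yaw":-1,"claw":4.8},{"tx":1.2,"ty":-3.5,"tz":0,"yaw":-1,"claw":4.8},{"tx":1.3,"ty":-3.8,"tz":0,"yaw":-1,"claw":4.8},{"tx":1.3,"ty":-3.8,"tz":0,"yaw":-1,"claw":4.8},{"tx":1.3,"ty":-3.8,"tz":0,"yaw":-1,"claw":4.8},{"tx":1.3,"ty":-3.8,"tz":0,"yaw":-1,"claw":4.8},{"tx":1.3,"ty":-3.8,"tz":0,"yaw":-1,"claw":4.8},{"tx":1,"ty":-2.5,"tz":0,"yaw":-1,"claw":4.8},{"tx":0.5,"ty":-1,"tz":0,"yaw":0,"claw":4.8},{"tx":0,"ty":0,"tz":-3,"yaw":0,"claw":4.8},{"tx":0,"ty":0,"tz":-3,"yaw":0,"claw":4.8},{"tx":0,"ty":0,"tz":-2,"yaw":0,"claw":4.8},{"tx":0,"ty":0,"tz":0,"yaw":0,"claw":4.8}]}}

```text
time_s: 51.2
position: [0.6519, -0.0857, 0.0875]
tool_rot: [[-0.013, 1.0, -0.023], [0.999, 0.012, -0.049], [-0.049, -0.024, -0.999]]
ft_force: [-0.1, 0.6, -0.1]
grip_width: 0.0483
gripper_force: 0.0
```

```bash
python3 - <<'E'
from h import *
nuts("side");  s=env.observe(); print(s["position"],np.array(s["tool_rot"])[:,1:])
E
```

```text
side [274 194   6   8  31] pix [276.9 197. ] world [ 0.646 -0.083  0.028] ray@.02 [ 0.6507 -0.0913]
side [240 243  16  14  95] pix [247.4 249.1] world [0.594 0.162 0.036] ray@.02 [0.6032 0.1505]
side [177 252 112 108 967] pix [233.5 324.3] world [0.474 0.43  0.01 ] ray@.02 [0.4851 0.3843]
side [243 263   7   5  25] pix [246.3 264.7] world [0.561 0.214 0.039] ray@.02 [0.5712 0.2021]
[ 0.65292008 -0.08605659  0.08978075] [[ 0.99972188 -0.01952536]
 [ 0.01223086 -0.05023711]
 [-0.02016368 -0.99854644]]
```

Request:
{"api": "servo_tool", "payload": {"steps": [{"tx":0,"ty":-0.1,"tz":-2.5,"yaw":0,"claw":4.8},{"tx":0,"ty":0,"tz":-2,"yaw":0,"claw":4.8},{"tx":0,"ty":0,"tz":-1.1,"yaw":0,"claw":4.8},{"tx":0,"ty":0,"tz":0,"yaw":0,"claw":2.5},{"tx":0,"ty":0,"tz":0,"yaw":0,"claw":2.5},{"tx":0,"ty":0,"tz":0,"yaw":0,"claw":2.5},{"tx":0,"ty":0,"tz":0,"yaw":0,"claw":2.5},{"tx":0,"ty":0,"tz":0,"yaw":0,"claw":2.5}]}}

```text
time_s: 52.05
position: [0.6538, -0.0882, 0.0356]
tool_rot: [[-0.012, 1.0, -0.015], [0.999, 0.011, -0.052], [-0.051, -0.016, -0.999]]
ft_force: [0.1, 0.2, -0.2]
grip_width: 0.0305
gripper_force: 24.7
```

Request:
{"api": "servo_tool", "payload": {"steps": [{"tx":0,"ty":0,"tz":2,"yaw":0,"claw":2.5},{"tx":0,"ty":0,"tz":4,"yaw":0,"claw":2.5},{"tx":0,"ty":0,"tz":4,"yaw":0,"claw":2.5},{"tx":-0.8,"ty":1.5,"tz":3.7,"yaw":1,"claw":2.5},{"tx":-1.2,"ty":3.5,"tz":0,"yaw":1,"claw":2.5},{"tx":-1.3,"ty":3.8,"tz":0,"yaw":1,"claw":2.5},{"tx":-1.3,"ty":3.8,"tz":0,"yaw":1,"claw":2.5},{"tx":-1.3,"ty":3.8,"tz":0,"yaw":1,"claw":2.5},{"tx":-1.3,"ty":3.8,"tz":0,"yaw":1,"claw":2.5},{"tx":-1.3,"ty":3.8,"tz":0,"yaw":1,"claw":2.5},{"tx":-1,"ty":2.7,"tz":0,"yaw":1,"claw":2.5},{"tx":-0.3,"ty":1.3,"tz":0,"yaw":0,"claw":2.5},{"tx":0,"ty":0,"tz":0,"yaw":0,"claw":2.5}]}}

```text
time_s: 53.35
position: [0.5554, 0.193, 0.1722]
tool_rot: [[-0.152, 0.988, -0.009], [0.987, 0.152, -0.053], [-0.051, -0.017, -0.999]]
ft_force: [0.8, -1.1, -0.3]
grip_width: 0.0303
gripper_force: 24.9
```

Request:
{"api": "servo_tool", "payload": {"steps": [{"tx":0,"ty":0,"tz":-2,"yaw":0,"claw":2.5},{"tx":0,"ty":0,"tz":-2.5,"yaw":0,"claw":2.5},{"tx":0,"ty":0,"tz":-0.8,"yaw":0,"claw":2.5},{"tx":0,"ty":0,"tz":0,"yaw":0,"claw":5},{"tx":0,"ty":0,"tz":0,"yaw":0,"claw":5},{"tx":0,"ty":0,"tz":0,"yaw":0,"claw":5},{"tx":0,"ty":0,"tz":2,"yaw":0,"claw":4},{"tx":0,"ty":0,"tz":3,"yaw":0,"claw":2},{"tx":-1,"ty":-0.15,"tz":4,"yaw":0,"claw":1},{"tx":-2,"ty":-0.3,"tz":4,"yaw":0,"claw":1},{"tx":-3,"ty":-0.5,"tz":4,"yaw":0,"claw":1},{"tx":-3,"ty":-0.5,"tz":0,"yaw":0,"claw":1},{"tx":-3,"ty":-3,"tz":0,"yaw":0,"claw":1},{"tx":-2,"ty":-5,"tz":0,"yaw":0,"claw":1},{"tx":0,"ty":-5,"tz":0,"yaw":0,"claw":1},{"tx":0,"ty":0,"tz":0,"yaw":0,"claw":1}]}}

```text
time_s: 54.95
position: [0.4169, 0.0467, 0.29]
tool_rot: [[-0.144, 0.99, -0.007], [0.988, 0.144, -0.055], [-0.053, -0.015, -0.998]]
ft_force: [0.1, 0.5, 0.1]
grip_width: 0.0099
gripper_force: 0.0
```

```bash
python3 - <<'E'
from h import *
nuts("side"); nuts("top"); s=env.observe(); print(s["position"],s["q"])
im,d=shot("top"); P=cloud("top",d); cv2.imwrite("pics/x.png",im[:,:,::-1])
Q=P[165:265,90:255].reshape(-1,3); q=Q[(Q[:,2]>.13)&(Q[:,2]<.27)]; x=(q-[.558,.192,0])@np.array([.989,.148,0]); print("lid",len(q),x.min(),x.max(),q[:,2].max())
for z in (.14,.18,.22): print(z,np.median(x[abs(q[:,2]-z)<.006]))
E
```

```text
side [246 244   7   8  15] pix [249.2 247.4] world [0.593 0.149 0.036] ray@.02 [0.6023 0.1423]
side [253 248   8   8  45] pix [256.7 251. ] world [0.565 0.154 0.037] ray@.02 [0.5748 0.1426]
side [240 250   7   6  29] pix [243.1 252.7] world [0.598 0.179 0.035] ray@.02 [0.606 0.169]
side [177 252 112 108 911] pix [231.6 326.5] world [0.473 0.442 0.011] ray@.02 [0.4854 0.3924]
side [242 262   9   7  42] pix [246.3 264.8] world [0.562 0.214 0.039] ray@.02 [0.5711 0.2024]
top [261 120  51   8 264] pix [286.2 123.4] world [0.794 0.011 0.019] ray@.02 [0.7932 0.0122]
top [166 179  89  73 559] pix [221.7 231.5] world [0.487 0.161 0.016] ray@.02 [0.5087 0.1809]
top [220 190  21  24 278] pix [231.3 200.2] world [0.594 0.152 0.039] ray@.02 [0.5903 0.1565]
top [203 204  11  11  94] pix [208.2 209.2] world [0.566 0.213 0.039] ray@.02 [0.567  0.2166]
top [222 221  11  11  97] pix [227.4 226. ] world [0.522 0.162 0.039] ray@.02 [0.5231 0.1663]
top [237 221   9  10  63] pix [241.2 225.5] world [0.522 0.128 0.042] ray@.02 [0.5242 0.1305]
top [125 249  32  10 149] pix [140.2 253.5] world [0.454 0.393 0.018] ray@.02 [0.4531 0.3912]
top [112 255   4   6  15] pix [113.8 258.3] world [0.44  0.46  0.019] ray@.02 [0.4411 0.4591]
[0.41722587 0.05023749 0.28966084] [ -7.56461857   7.20595893  88.12373713  -3.08347285  84.7036011
 -15.77396995]
lid 1127 0.07073482550852614 0.09962230488298059 0.22989899219955312
0.14 0.07449340306942817
0.18 0.08408121233297881
0.22 0.09308915271228821
```

All six walnuts are in the canister. I locate the tab in its open position for closing.

```bash
python3 - <<'E'
from h import *
C=np.array([.558,.192,.1]);ex=np.array([.989,.148,0]);ey=np.array([-.148,.989,0])
for n in("top","side"):
    im,d=shot(n); P=cloud(n,d)-C; X=P@ex;Y=P@ey;Z=P[...,2]
    m=(abs(Y)<.1)&(X>.05)&(X<.16)&(Z>.03)&(Z<.17)&(d>0)
    for lo,hi in((.03,.06),(.06,.09),(.09,.12),(.125,.13),(.13,.135),(.135,.14),(.14,.16)):
        k=m&(Z>lo)&(Z<hi)
        if k.sum()>2: print(n,lo,hi,k.sum(),"x",np.median(X[k]).round(4),"y",np.percentile(Y[k],[5,50,95]).round(4))
E
```

```text
top 0.03 0.06 378 x 0.0758 y [-0.0715  0.0012  0.0737]
top 0.06 0.09 412 x 0.0829 y [-0.0713 -0.0007  0.0719]
top 0.09 0.12 451 x 0.09 y [-0.0714  0.0006  0.073 ]
top 0.125 0.13 187 x 0.0971 y [-0.0685  0.0007  0.073 ]
top 0.13 0.135 18 x 0.0969 y [-0.0737 -0.0037  0.0371]
top 0.135 0.14 13 x 0.0976 y [-0.0076  0.0024  0.0097]
top 0.14 0.16 68 x 0.1022 y [-0.0081  0.0004  0.0093]
side 0.03 0.06 365 x 0.076 y [-0.0703  0.0062  0.0754]
side 0.06 0.09 366 x 0.083 y [-0.0707  0.0066  0.0759]
side 0.09 0.12 396 x 0.0904 y [-0.0696  0.007   0.0754]
side 0.125 0.13 76 x 0.0964 y [-0.0656  0.0085  0.0676]
side 0.13 0.135 12 x 0.0968 y [-0.0061  0.0051  0.0422]
side 0.135 0.14 8 x 0.0977 y [-0.0063 -0.0001  0.0092]
side 0.14 0.16 44 x 0.1016 y [-0.0069  0.0024  0.0106]
```

Request:
{"api": "servo_tool", "payload": {"newtons": 40, "steps": [{"tx":0.6,"ty":0.4,"tz":0.5,"yaw":6,"claw":4.5},{"tx":1.8,"ty":1.2,"tz":0.5,"yaw":6.5,"claw":4.5},{"tx":1.8,"ty":1.2,"tz":0,"yaw":6.5,"claw":4.5},{"tx":1.8,"ty":1.2,"tz":0,"yaw":6.5,"claw":4.5},{"tx":1.8,"ty":1.2,"tz":0,"yaw":6.5,"claw":4.5},{"tx":1.8,"ty":1.2,"tz":0,"yaw":6.5,"claw":4.5},{"tx":1.8,"ty":1.2,"tz":0,"yaw":6.5,"claw":4.5},{"tx":1.8,"ty":1.2,"tz":0,"yaw":6.5,"claw":4.5},{"tx":1.8,"ty":1.2,"tz":0,"yaw":6.5,"claw":4.5},{"tx":1.8,"ty":1.2,"tz":0,"yaw":6.5,"claw":4.5},{"tx":1.8,"ty":1.2,"tz":0,"yaw":6.5,"claw":4.5},{"tx":1.8,"ty":1.2,"tz":0,"yaw":6.5,"claw":4.5},{"tx":1.8,"ty":1.2,"tz":0,"yaw":6.5,"claw":4.5},{"tx":1.8,"ty":1,"tz":0,"yaw":6.5,"claw":4.5},{"tx":0,"ty":0,"tz":0,"yaw":0,"claw":4.5},{"tx":0,"ty":0,"tz":0,"yaw":0,"claw":4.5}]}}

```text
time_s: 56.8
position: [0.6567, 0.2103, 0.2981]
tool_rot: [[-0.986, -0.158, 0.052], [-0.159, 0.987, -0.009], [-0.05, -0.017, -0.999]]
ft_force: [-0.9, 0.3, 0.4]
grip_width: 0.0451
gripper_force: 0.0
```

Request:
{"api": "servo_tool", "payload": {"steps": [{"tx":0,"ty":-0.25,"tz":-2,"yaw":0,"claw":4.5},{"tx":0,"ty":0,"tz":-1.4,"yaw":0,"claw":4.5},{"tx":0,"ty":0,"tz":-0.9,"yaw":0,"claw":4.5},{"tx":0,"ty":0,"tz":0,"yaw":0,"claw":1.5},{"tx":0,"ty":0,"tz":0,"yaw":0,"claw":1.5},{"tx":0,"ty":0,"tz":0,"yaw":0,"claw":1.5},{"tx":0,"ty":0,"tz":0,"yaw":0,"claw":1.5},{"tx":0,"ty":0,"tz":0,"yaw":0,"claw":1.5},{"tx":0,"ty":0,"tz":0,"yaw":0,"claw":1.5}]}}

```text
time_s: 57.7
position: [0.6574, 0.2059, 0.2565]
tool_rot: [[-0.986, -0.158, 0.054], [-0.158, 0.987, -0.009], [-0.052, -0.018, -0.998]]
ft_force: [0.1, -5.5, 0.8]
grip_width: 0.0187
gripper_force: 40.9
```

Request:
{"api": "servo_tool", "payload": {"steps": [{"tx":0.5,"ty":-0.1,"tz":-0.13,"yaw":0,"claw":1.5},{"tx":0.5,"ty":0.08,"tz":-0.16,"yaw":0,"claw":1.5},{"tx":0.4,"ty":0.06,"tz":-0.15,"yaw":0,"claw":1.5},{"tx":0,"ty":0,"tz":0,"yaw":0,"claw":1.5}]}}

```text
time_s: 58.1
position: [0.6712, 0.2077, 0.2523]
tool_rot: [[-0.986, -0.16, 0.053], [-0.16, 0.987, -0.008], [-0.052, -0.016, -0.999]]
ft_force: [-4.7, 1.4, 6.4]
grip_width: 0.0191
gripper_force: 41.8
```

Request:
{"api": "servo_tool", "payload": {"steps": [{"tx":-1.45,"ty":-0.22,"tz":0.44,"yaw":0,"claw":1.5},{"tx":-1.49,"ty":-0.22,"tz":0.28,"yaw":0,"claw":1.5},{"tx":-1.51,"ty":-0.23,"tz":0.12,"yaw":0,"claw":1.5},{"tx":-1.51,"ty":-0.23,"tz":-0.04,"yaw":0,"claw":1.5},{"tx":-1.5,"ty":-0.22,"tz":-0.2,"yaw":0,"claw":1.5},{"tx":-1.47,"ty":-0.22,"tz":-0.36,"yaw":0,"claw":1.5},{"tx":-1.43,"ty":-0.21,"tz":-0.51,"yaw":0,"claw":1.5},{"tx":-1.37,"ty":-0.2,"tz":-0.66,"yaw":0,"claw":1.5},{"tx":-1.29,"ty":-0.19,"tz":-0.8,"yaw":0,"claw":1.5},{"tx":-1.2,"ty":-0.18,"tz":-0.93,"yaw":0,"claw":1.5},{"tx":0,"ty":0,"tz":0,"yaw":0,"claw":1.5}]}}

```text
time_s: 59.2
position: [0.5278, 0.1856, 0.2266]
tool_rot: [[-0.986, -0.159, 0.055], [-0.16, 0.987, -0.009], [-0.053, -0.018, -0.998]]
ft_force: [-11.6, -1.0, 17.8]
grip_width: 0.0188
gripper_force: 45.9
```

Request:
{"api": "servo_tool", "payload": {"steps": [{"tx":-1.1,"ty":-0.16,"tz":-1.05,"yaw":0,"claw":1.5},{"tx":-0.98,"ty":-0.15,"tz":-1.16,"yaw":0,"claw":1.5},{"tx":-0.86,"ty":-0.13,"tz":-1.26,"yaw":0,"claw":1.5},{"tx":-0.72,"ty":-0.11,"tz":-1.34,"yaw":0,"claw":1.5},{"tx":-0.58,"ty":-0.09,"tz":-1.41,"yaw":0,"claw":1.5},{"tx":-0.43,"ty":-0.06,"tz":-1.47,"yaw":0,"claw":1.5},{"tx":-0.28,"ty":-0.04,"tz":-1.5,"yaw":0,"claw":1.5},{"tx":0,"ty":0,"tz":0,"yaw":0,"claw":1.5}]}}

```text
time_s: 60.0
position: [0.4772, 0.1779, 0.1312]
tool_rot: [[-0.986, -0.159, 0.047], [-0.16, 0.987, -0.01], [-0.045, -0.018, -0.999]]
ft_force: [-11.9, -2.9, 4.5]
grip_width: 0.0191
gripper_force: 65.1
```

Request:
{"api": "servo_tool", "payload": {"steps": [{"tx":-0.15,"ty":-0.02,"tz":-0.8,"yaw":0,"claw":1.5},{"tx":-0.1,"ty":0,"tz":-0.7,"yaw":0,"claw":1.5},{"tx":0,"ty":0,"tz":-0.2,"yaw":0,"claw":1.5},{"tx":0,"ty":0,"tz":0,"yaw":0,"claw":1.5},{"tx":0,"ty":0,"tz":0,"yaw":0,"claw":2.5},{"tx":0,"ty":0,"tz":0,"yaw":0,"claw":4},{"tx":0,"ty":0,"tz":0,"yaw":0,"claw":4},{"tx":0,"ty":0,"tz":2,"yaw":0,"claw":4},{"tx":0,"ty":0,"tz":3,"yaw":0,"claw":2},{"tx":2.5,"ty":0.4,"tz":0,"yaw":0,"claw":0.2},{"tx":0,"ty":0,"tz":0,"yaw":0,"claw":0.2},{"tx":0,"ty":0,"tz":0,"yaw":0,"claw":0.2},{"tx":0,"ty":0,"tz":0,"yaw":0,"claw":0.2}]}}

```text
time_s: 61.3
position: [0.5013, 0.1821, 0.1654]
tool_rot: [[-0.986, -0.159, 0.052], [-0.159, 0.987, -0.009], [-0.05, -0.017, -0.999]]
ft_force: [-0.3, -0.5, -0.1]
grip_width: 0.0018
gripper_force: 0.0
```

```bash
cat > l.py <<'E'
from h import *
C=np.array([.558,.192,.1]);ex=np.array([.989,.148,0]);ey=np.array([-.148,.989,0])
print(env.observe()["position"],env.observe()["ft_force"])
for n in("side","top"):
    im,d=shot(n); P=cloud(n,d)-C; X=P@ex;Y=P@ey;Z=P[...,2]; hsv=cv2.cvtColor(im,cv2.COLOR_RGB2HSV)
    for y0 in(0,.132,.230):
        w=.07 if y0==0 else .03
        m=(abs(Y-y0)<w)&(abs(X)<.06)&(Z>-.02)&(Z<.03)&(d>0)
        if m.sum()>50: print(n,y0,m.sum(),"slope deg",np.degrees(np.polyfit(X[m],Z[m],1)[0]).round(2),"z",np.median(Z[m]).round(4))
E
python3 l.py
```

```text
[0.50133162 0.1820549  0.16539474] [-0.34667537 -0.48581134 -0.1238487 ]
side 0 1329 slope deg -6.24 z 0.0132
side 0.132 842 slope deg 0.01 z 0.006
side 0.23 977 slope deg 0.0 z 0.0061
top 0 1784 slope deg -6.58 z 0.0127
top 0.132 538 slope deg -1.67 z 0.0073
top 0.23 1259 slope deg 0.06 z 0.0074
```

Request:
{"api": "servo_tool", "payload": {"steps": [{"tx":0,"ty":0,"tz":-1.5,"yaw":0,"claw":0.2},{"tx":0,"ty":0,"tz":-1,"yaw":0,"claw":0.2},{"tx":0,"ty":0,"tz":-0.6,"yaw":0,"claw":0.2},{"tx":0,"ty":0,"tz":-0.5,"yaw":0,"claw":0.2},{"tx":0,"ty":0,"tz":-0.4,"yaw":0,"claw":0.2},{"tx":0,"ty":0,"tz":-0.2,"yaw":0,"claw":0.2},{"tx":0,"ty":0,"tz":0,"yaw":0,"claw":0.2}]}}

```text
time_s: 62.1
position: [0.5023, 0.1822, 0.1252]
tool_rot: [[-0.986, -0.159, 0.055], [-0.159, 0.987, -0.009], [-0.053, -0.017, -0.998]]
ft_force: [-3.7, -0.3, 10.4]
grip_width: 0.0022
gripper_force: 4.4
```

10 N at the expected height, so the lid is against its rim. A touch more, then I lift clear and check.

Request:
{"api": "servo_tool", "payload": {"steps": [{"tx":0,"ty":0,"tz":-0.15,"yaw":0,"claw":0.2},{"tx":0,"ty":0,"tz":0,"yaw":0,"claw":0.2},{"tx":0,"ty":0,"tz":2,"yaw":0,"claw":0.2},{"tx":0,"ty":0,"tz":4,"yaw":0,"claw":0.2},{"tx":-1,"ty":-2,"tz":4,"yaw":0,"claw":0.2},{"tx":-2,"ty":-4,"tz":3,"yaw":0,"claw":0.2},{"tx":-2,"ty":-4,"tz":0,"yaw":0,"claw":0.2},{"tx":-1,"ty":-4,"tz":0,"yaw":0,"claw":0.2},{"tx":0,"ty":0,"tz":0,"yaw":0,"claw":0.2},{"tx":0,"ty":0,"tz":0,"yaw":0,"claw":0.2}]}}

```text
time_s: 63.1
position: [0.4434, 0.0445, 0.2505]
tool_rot: [[-0.986, -0.157, 0.054], [-0.157, 0.988, -0.009], [-0.052, -0.017, -0.999]]
ft_force: [0.2, 0.2, 0.6]
grip_width: 0.0018
gripper_force: 0.0
```

```bash
python3 l.py; python3 - <<'E'
from h import *
im,d=shot("top"); P=cloud("top",d); Q=P[165:305,360:490]; h=cv2.cvtColor(im,cv2.COLOR_RGB2HSV)[165:305,360:490]
m=(Q[...,2]>.075)&(Q[...,2]<.125); print("handle",cv2.minAreaRect(Q[m][:,:2].astype(np.float32)),m.sum(),Q[m][:,2].max())
im0=np.load("top0.npz")["im"]; print("nutcracker/mug change",[np.abs(im[a:b,c:e].astype(int)-im0[a:b,c:e]).mean().round(1) for a,b,c,e in((245,285,178,248),(115,160,365,412))])
# half shells: dark brown in dish above board height
z=Q[...,2]; k=((z>.02)&(z<.05)&(h[...,1]>90)).astype(np.uint8); n,l,st,ce=cv2.connectedComponentsWithStats(k)
for i in range(1,n):
    if st[i,4]>25: print("half?",st[i,4],np.median(Q[l==i],0).round(3))
nuts("top")
E
```

```text
[0.44344642 0.04448664 0.25050621] [0.1800579  0.22872507 0.62201523]
side 0 1602 slope deg -0.03 z 0.0062
side 0.132 841 slope deg -0.09 z 0.0059
side 0.23 979 slope deg -0.02 z 0.0061
top 0 2912 slope deg 0.07 z 0.0074
top 0.132 1246 slope deg -0.11 z 0.0075
top 0.23 1250 slope deg -0.15 z 0.0075
handle ((0.5142027735710144, -0.35235199332237244), (0.012585948221385479, 0.044492457062006), 52.04802322387695) 158 0.1113384354321425
nutcracker/mug change [np.float64(46.2), np.float64(2.8)]
half? 96 [ 0.483 -0.366  0.035]
top [261 120  51   8 265] pix [286.2 123.4] world [0.794 0.013 0.019] ray@.02 [0.7932 0.0123]
top [221 179  34  64 318] pix [243.7 221.1] world [0.507 0.117 0.009] ray@.02 [0.5354 0.1239]
top [166 240  46  12 219] pix [188.4 245.9] world [0.472 0.268 0.018] ray@.02 [0.4721 0.2669]
top [125 249  32  10 162] pix [140.8 253.3] world [0.454 0.391 0.018] ray@.02 [0.4536 0.3897]
top [112 255   4   6  15] pix [113.8 258.3] world [0.44  0.461 0.02 ] ray@.02 [0.4411 0.4591]
```

```bash
python3 - <<'E'
from h import *
c=np.array([.514,-.352,0]);u=np.array([.617,.787,0]);v=np.array([-.787,.617,0])
for n in("top","side"):
    im,d=shot(n);P=cloud(n,d)-c;X=P@u;Y=P@v;Z=P[...,2];h=cv2.cvtColor(im,cv2.COLOR_RGB2HSV)
    m=(abs(X)<.11)&(abs(Y)<.036)&(Z>.019)&(Z<.065)&(h[...,1]>85)
    k,l,st,ce=cv2.connectedComponentsWithStats(m.astype(np.uint8))
    for i in range(1,k):
        if st[i,4]>6: q=l==i; print(n,st[i,4],"dish x,y,z mm",[(np.percentile(a[q],[5,50,95])*1e3).round() for a in(X,Y,Z)])
E
```

```text
top 21 dish x,y,z mm [array([-34., -31., -28.]), array([-31., -23., -15.]), array([24., 29., 34.])]
top 100 dish x,y,z mm [array([-45., -32., -11.]), array([ 8., 19., 28.]), array([22., 32., 48.])]
side 21 dish x,y,z mm [array([-41., -23.,  -6.]), array([-21.,  15.,  21.]), array([24., 41., 60.])]
```

```bash
python3 - <<'E'
from h import *
c=np.array([.514,-.352,0]);u=np.array([.617,.787,0]);v=np.array([-.787,.617,0])
im,d=shot("top");P=cloud("top",d)-c;X=P@u;Y=P@v;Z=P[...,2]
m=((abs(X)>.125)|(abs(Y)>.05))&(abs(X)<.2)&(abs(Y)<.17)&(Z>.02)&(Z<.06)&(d>0)
k,l,st,ce=cv2.connectedComponentsWithStats(m.astype(np.uint8)); print([(st[i,4],ce[i].round()) for i in range(1,k) if st[i,4]>20])
# heights in the -x section, coarse map (mm)
for y in range(-32,33,8): print(y,[int(np.median(Z[(abs(X*1e3-x)<4)&(abs(Y*1e3-y)<4)])*1e3) if ((abs(X*1e3-x)<4)&(abs(Y*1e3-y)<4)).any() else -1 for x in range(-76,20,8)])
E
```

```text
[(np.int32(52), array([403., 152.])), (np.int32(183), array([473., 302.]))]
-32 [21, 19, 17, 17, 18, 32, 33, -1, 44, 50, 27, 18]
-24 [21, 17, 17, 16, 16, 30, 27, -1, -1, 107, 30, 17]
-16 [22, 17, 16, 18, 18, 30, 22, -1, -1, 107, 77, 17]
-8 [20, 16, 16, 17, 16, 18, 33, -1, -1, 106, 66, 17]
0 [22, 16, 17, 17, 18, 16, 19, -1, -1, 107, 76, 17]
8 [20, 17, 16, 16, 28, 26, 41, 37, -1, 107, 73, 17]
16 [22, 16, 16, 19, 22, 31, 37, 40, 45, 106, 75, 17]
24 [22, 17, 16, 18, 23, 24, 34, 35, 41, 67, 45, 18]
32 [23, 16, 16, 18, 28, 31, 32, 17, 43, 49, 45, 17]
```

```bash
python3 -c "
from rig import env
print(env.close_job())"
```

```text
the job is handed in; nothing more can be done
None
```

The job is handed in: all six whole walnuts are in the wide canister with its lid pressed shut, and the dish is back on the board with the half shells still on their own side. One walnut from the dish landed on the worktop while I was turning the dish, so I picked it up and put it in by hand. I moved nothing near the mug, nutcracker or narrow canisters; the last check showed the narrow lids flat, but the arm hid the nutcracker.

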